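Load the dispensing rack from the delivery tray in reverse order

ROBOT

A 6-joint arm with a two-finger parallel gripper is mounted at the origin on the work surface. World frame = base frame: x ahead of the robot, y to its left, z up, the work surface at z = 0. Lengths are in m, angles in rad, forces in N, time in s.
With the tool pointing down it reaches from about 0.3 to 0.875 m from the base axis. Payload 4.2 kg.
Tool frame: the origin (TCP) lies midway between the tips of the shut fingers; the grasp point (between the pads) lies 19 mm behind it; x points along the fingers, y is the direction in which the jaws open and shut, and the axes are right-handed (so a half turn about x gives the same grasp; the last joint's range is limited). The gripper opens to 85 mm and grips with 20 to 120 N. Pads are 22 mm wide; open, the fingers measure 114 mm over their backs; the gripper's body (76 mm by 85 mm) begins 54 mm behind the grasp point. The pads swing forward as they close: fully open they stand 13 mm farther back than shut.
Start: joints at [-1.287, 0.32, 1.565, -0, 1.257, -0.02], TCP at [0.172, -0.549, 0.194] pointing down, gripper open.
Joint ranges: [-3.11, 3.11], [-0.84, 2.01], [0.21, 2.61], [-1.34, 4.49], [0.05, 2.63], [-2.56, 2.56]. Speed limits (rad/s): [2.57, 2.57, 3.14, 3.14, 3.14, 3.14].

INTERFACE

Orientations are given as [roll, pitch, yaw] about the fixed x, y, z axes, in that order (R = Rz(yaw) Ry(pitch) Rx(roll)).
In Python, from cell import robot, capture gives the robot as it stands.
- The arm moves only by the shell command python3 -m pendant 'ROWS'. ROWS is text: rows parted by semicolons, each of 7 numbers parted by spaces: the turn, a rotation vector about the tool's x, y, z scaled (see below), then the shift along the tool's x, y, z scaled (see below), then the closure, from 0 (fully open) to 1 (shut). A call has exactly 10 rows; each row shifts and turns the commanded pose from where the row before left it, along the tool's axes as they then stand; what a row does not reach is not made up. The controller multiplies each number of a shift by 3 cm and each number of a turn by 0.1 rad. A row lasts 1/12 s, in which the tool goes at most 41.7 mm and 7.16 degrees, less where a joint would pass 70% of its speed; a pose out of reach is approached as far as the arm can. A call with a number of a shift or a turn outside -1 to 1 is refused whole. A call with a gripper value outside its range is refused whole. The fingers move at their own pace and stop on an object; the grip force is fixed at half the most. Time passes only in rows, so rows that do not move let the fingers close, or fill a call up. It gives the time, the measured TCP pose, the force and the opening at its end, in the units of the state.
- robot.read_state(): the state, without advancing time (a new reading comes with each control period).
- capture(name): name is "side" or "top" or "wrist"; returns a dict with "img" (400x640x3 uint8, blue, green, red), "intrinsics" (3x3 intrinsics, pixels), "pose" (4x4, takes a point from camera to world coordinates); the wrist camera has in their place "T_tool_cam" (4x4, takes a point from camera to tool coordinates, whose origin is the TCP and whose axes are the tool frame's). Camera axes: x right, y down, z forward; pixel columns grow to the right and rows downward; lengths in m; the calibration is good to about 2 mm. A picture is of the moment at which its call begins: read the wrist's pose just before it. There is no depth.
- robot.hand_in(): hands the job in, once; it reports no verdict.
The state is a dict: "clock": time; "qpos": joint angles; "qd": joint speeds; "tau": joint torques, N m; "tcp_pos": TCP position; "tcp_rot": TCP orientation; "wrist_force": force on the tool from outside, world axes, zero at the start; "wrist_torque": the same for the moment, N m; "width": finger opening in m.
Only numpy, scipy, OpenCV 4.12 (cv2) and the standard library are available. Lean on these libraries where they do the work, as an engineer would, in place of code of your own. Each camera call takes 0.05 s, during which the arm holds its last target.

TASK

Move the four medicine bottles from the white delivery tray into the wells of the aluminium dispensing rack in reverse order: the bottle that stands nearest the tray's black grip goes into the well farthest from the rack's black grip, the next into the next well, and so on along the row. Keep the bottles upright all the time, set them down rather than dropping them, and leave each one standing on the floor of its well.

Things in the scene. Friction and masses are not known exactly. Their poses are not given: they have to be found in the camera images.
- bottle_tall: Medicine bottle, loose, upright: the tallest bottle: round amber glass body 34 mm in diameter and 58 mm high, sloping shoulder, thin neck and narrow white cap (21 mm), 90 mm high in all. Origin at the centre of its underside, z up.
- bottle_squat: Medicine bottle, loose, upright: the lowest, widest-capped bottle: round amber glass body 34 mm in diameter and 47 mm high, white cap 30 mm wide, 62 mm high in all. Origin at the centre of its underside, z up.
- bottle_slim: Medicine bottle, loose, upright: the straight slim bottle without a neck: amber glass 28 mm in diameter and 68 mm high, white cap nearly as wide (27 mm), 80 mm high in all. Origin at the centre of its underside, z up.
- bottle_square: Medicine bottle, loose, upright: the square bottle: amber glass body 30 x 30 mm and 52 mm high, flat sides facing its x and y, narrow round white cap (19 mm), 72 mm high in all. Origin at the centre of its underside, z up.
- tray: White delivery tray, fixed, 120 mm (x) by 250 mm (y), 4 mm floor, rim 12 mm high. Origin at the centre of its underside, y along the row of bottles, towards the end that carries the black grip (a small black block outside that end). The row stands along its centre line (x = 0) at y = +87, +29, -29 and -87 mm. A flat syringe pack, 7 mm high, also lies in it.
- rack: Aluminium dispensing rack, fixed, 75 mm (x) by 250 mm (y) by 16 mm high, with four round wells 50 mm in diameter and 10 mm deep (their floor is 6 mm above the origin) at x = 0, y = +87, +29, -29 and -87 mm. Origin at the centre of its underside, y along the row of wells, towards the end that carries the black grip (a small black block outside that end). It starts empty.
- stand_tall: Grey round stand fixed on the tray, in which the tall bottle starts, and so the mark of that bottle's place in the row: 52 mm across, rim 8 mm high (its top 12 mm above the table), 46 mm inside, floor 3 mm thick (its top 7 mm above the table). Origin at the centre of its underside. All four stands look alike; they are told apart by place.
- stand_squat: Grey round stand fixed on the tray, in which the squat bottle starts, and so the mark of that bottle's place in the row: 52 mm across, rim 8 mm high (its top 12 mm above the table), 46 mm inside, floor 3 mm thick (its top 7 mm above the table). Origin at the centre of its underside. All four stands look alike; they are told apart by place.
- stand_slim: Grey round stand fixed on the tray, in which the slim bottle starts, and so the mark of that bottle's place in the row: 52 mm across, rim 8 mm high (its top 12 mm above the table), 46 mm inside, floor 3 mm thick (its top 7 mm above the table). Origin at the centre of its underside. All four stands look alike; they are told apart by place.
- stand_square: Grey round stand fixed on the tray, in which the square bottle starts, and so the mark of that bottle's place in the row: 52 mm across, rim 8 mm high (its top 12 mm above the table), 46 mm inside, floor 3 mm thick (its top 7 mm above the table). Origin at the centre of its underside. All four stands look alike; they are told apart by place.
Not all that is in view belongs to the job. What is shaped like the bottle_tall but blue is not meant.

How it is judged:
At the end, for the whole second after the job is handed in: Each bottle is at rest, upright (0.12 rad), on the floor of its well (within 4 mm in height, 12.5 mm of the well's centre along the rack's x and y), in the reverse of the tray's order: a bottle whose stand lies at y in the tray stands at -y in the rack (((y of stand_tall in the frame of tray between 0.072 and 0.102 m and y of bottle_tall in the frame of rack between -0.0995 and -0.0745 m) or (y of stand_tall in the frame of tray between 0.014 and 0.044 m and y of bottle_tall in the frame of rack between -0.0415 and -0.0165 m) or (y of stand_tall in the frame of tray between -0.044 and -0.014 m and y of bottle_tall in the frame of rack between 0.0165 and 0.0415 m) or (y of stand_tall in the frame of tray between -0.102 and -0.072 m and y of bottle_tall in the frame of rack between 0.0745 and 0.0995 m)) and x of bottle_tall in the frame of rack between -0.0125 and 0.0125 m and z of bottle_tall in the frame of rack between 0.002 and 0.01 m and angle between each of bottle_tall, bottle_squat, bottle_slim, bottle_square's own z axis and vertical below 0.12 rad and linear speed of each of bottle_tall, bottle_squat, bottle_slim, bottle_square below 0.02 m/s and angular speed of each of bottle_tall, bottle_squat, bottle_slim, bottle_square below 0.2 rad/s and ((y of stand_squat in the frame of tray between 0.072 and 0.102 m and y of bottle_squat in the frame of rack between -0.0995 and -0.0745 m) or (y of stand_squat in the frame of tray between 0.014 and 0.044 m and y of bottle_squat in the frame of rack between -0.0415 and -0.0165 m) or (y of stand_squat in the frame of tray between -0.044 and -0.014 m and y of bottle_squat in the frame of rack between 0.0165 and 0.0415 m) or (y of stand_squat in the frame of tray between -0.102 and -0.072 m and y of bottle_squat in the frame of rack between 0.0745 and 0.0995 m)) and x of bottle_squat in the frame of rack between -0.0125 and 0.0125 m and z of bottle_squat in the frame of rack between 0.002 and 0.01 m and ((y of stand_slim in the frame of tray between 0.072 and 0.102 m and y of bottle_slim in the frame of rack between -0.0995 and -0.0745 m) or (y of stand_slim in the frame of tray between 0.014 and 0.044 m and y of bottle_slim in the frame of rack between -0.0415 and -0.0165 m) or (y of stand_slim in the frame of tray between -0.044 and -0.014 m and y of bottle_slim in the frame of rack between 0.0165 and 0.0415 m) or (y of stand_slim in the frame of tray between -0.102 and -0.072 m and y of bottle_slim in the frame of rack between 0.0745 and 0.0995 m)) and x of bottle_slim in the frame of rack between -0.0125 and 0.0125 m and z of bottle_slim in the frame of rack between 0.002 and 0.01 m and ((y of stand_square in the frame of tray between 0.072 and 0.102 m and y of bottle_square in the frame of rack between -0.0995 and -0.0745 m) or (y of stand_square in the frame of tray between 0.014 and 0.044 m and y of bottle_square in the frame of rack between -0.0415 and -0.0165 m) or (y of stand_square in the frame of tray between -0.044 and -0.014 m and y of bottle_square in the frame of rack between 0.0165 and 0.0415 m) or (y of stand_square in the frame of tray between -0.102 and -0.072 m and y of bottle_square in the frame of rack between 0.0745 and 0.0995 m)) and x of bottle_square in the frame of rack between -0.0125 and 0.0125 m and z of bottle_square in the frame of rack between 0.002 and 0.01 m); the robot touches nothing.
It fails at once if a bottle is tipped over (more than 0.6 rad) (angle between any of bottle_tall, bottle_squat, bottle_slim, bottle_square's own z axis and vertical above 0.6 rad).
It fails at once if a bottle is dropped (falls free at over 0.6 m/s, about 20 mm) ((linear speed of bottle_tall above 0.6 m/s and contact force between bottle_tall and the fingers below 0.05 N) or (linear speed of bottle_squat above 0.6 m/s and contact force between bottle_squat and the fingers below 0.05 N) or (linear speed of bottle_slim above 0.6 m/s and contact force between bottle_slim and the fingers below 0.05 N) or (linear speed of bottle_square above 0.6 m/s and contact force between bottle_square and the fingers below 0.05 N)).
It also fails if it takes over 112 s, if anything falls off the work surface, if the arm or the gripper's body presses on something with over 40 N, if the wrist force passes 120 N, or if a joint passes its speed limit or range.

## Working session

There is one attempt and no reset: what is moved stays moved. The work goes in short steps, Python scripts to look and compute and a shell command to move; the robot and the scene stay as the last step left them, time stands still between calls to the robot, and variables do not carry over. Pictures are saved under pics/ and viewed, and the job is handed in when it is done.

```bash
ls; mkdir -p pics
python3 - <<'E'
from cell import robot, capture
import cv2
s=robot.read_state();print(s)
for n in("top","side","wrist"):
    c=capture(n);cv2.imwrite(f"pics/{n}0.png",c["img"]);print(n,c["intrinsics"].tolist(),(c["pose"] if "pose" in c else c["T_tool_cam"]).tolist())
E
```

```text
pics
{'clock': 0.0, 'qpos': array([-1.28696880e+00,  3.20261467e-01,  1.56569887e+00, -1.86851058e-05,
        1.25740686e+00, -1.99948266e-02]), 'qd': array([ 0.00087593, -0.00101213,  0.00068555, -0.00022261,  0.00033153,
        0.00040829]), 'tau': array([ 2.85469614e-03, -4.15510154e+01, -2.34160316e+01,  2.60382567e-04,
        8.31269572e-03, -1.50798115e-05]), 'tcp_pos': array([ 0.17186361, -0.54812926,  0.19339211]), 'tcp_rot': array([-1.58078053,  1.5690217 ,  1.86464025]), 'wrist_force': array([-0.53924122,  0.53101867, -0.19594376]), 'wrist_torque': array([ 0.04092465,  0.07029586, -0.01036546]), 'width': 0.08513452915167785}
top [[489.94640765156737, 0.0, 324.3833099539763], [0.0, 489.94640765156737, 198.7906593631615], [0.0, 0.0, 1.0]] [[-0.009551642125348566, -0.9832715360786967, 0.18189516890272053, 0.42554583062684465], [-0.9999317964273579, 0.008169488672341218, -0.008346373367466506, 0.005700097760088115], [0.006720760839810732, -0.18196248457380562, -0.9832825054792043, 0.9814157638142517], [0.0, 0.0, 0.0, 1.0]]
side [[459.241265658072, 0.0, 310.4383469068524], [0.0, 459.241265658072, 201.1763683636625], [0.0, 0.0, 1.0]] [[-0.9712777087827308, -0.15645436535705715, 0.17928090802561564, 0.4058794518919898], [-0.23791377160120217, 0.625613426028946, -0.742970307922743, 0.77433210169119], [0.0040804049137042955, -0.7642838953772643, -0.644867023162679, 0.7365888221982638], [0.0, 0.0, 0.0, 1.0]]
wrist [[311.7885600314118, 0.0, 318.0441444998179], [0.0, 311.7885600314118, 199.83438115732915], [0.0, 0.0, 1.0]] [[-0.0008101898046916757, -0.27454083898906095, 0.9615750991574502, -0.18082733191594938], [0.9999995945005147, -0.000600503534403369, 0.0006711142297410289, 0.00023055151725803746], [0.00039318098194768996, 0.96157525296915, 0.27454121418473365, -0.06935407070093583], [0.0, 0.0, 0.0, 1.0]]
```

View pics/top0.png

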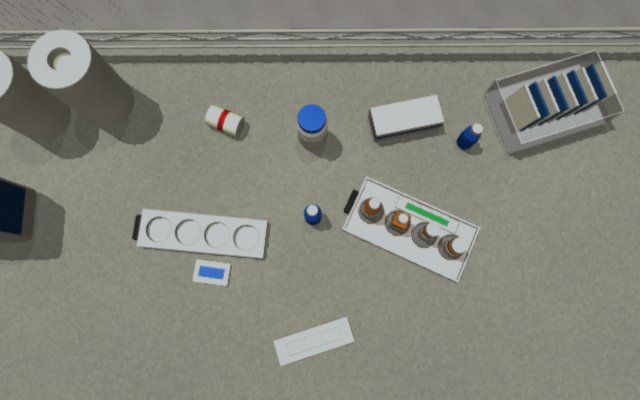

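View pics/side0.png

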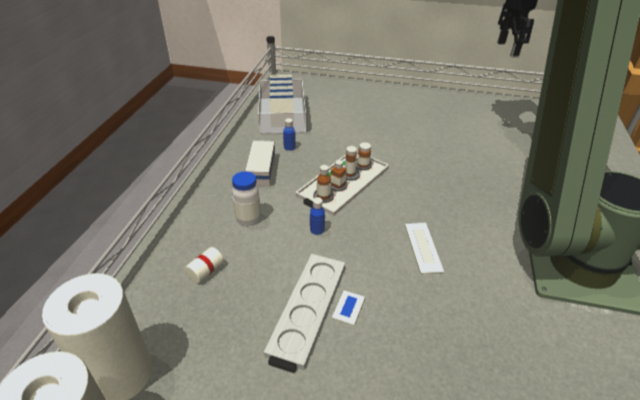

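View pics/wrist0.png

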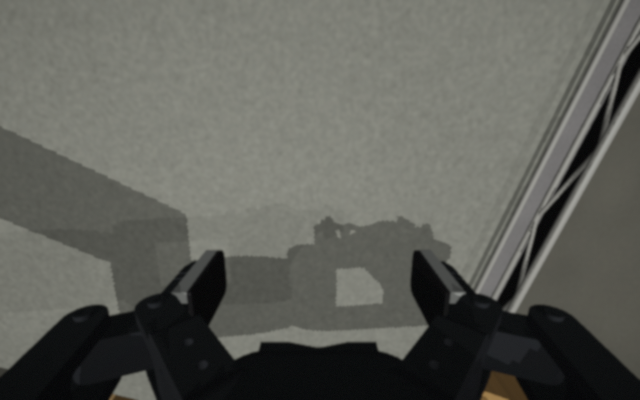

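Run:
```python
import cv2
a=cv2.imread("pics/top0.png");b=cv2.imread("pics/side0.png")
cv2.imwrite("pics/tray_t.png",cv2.resize(a[170:290,335:490],None,fx=5,fy=5,interpolation=2)[:600])
cv2.imwrite("pics/rack_t.png",cv2.resize(a[195:275,125:280],None,fx=5,fy=5,interpolation=2))
cv2.imwrite("pics/tray_s.png",cv2.resize(b[130:250,285:400],None,fx=5,fy=5,interpolation=2))
```

```text
(no output)
```

View pics/tray_t.png

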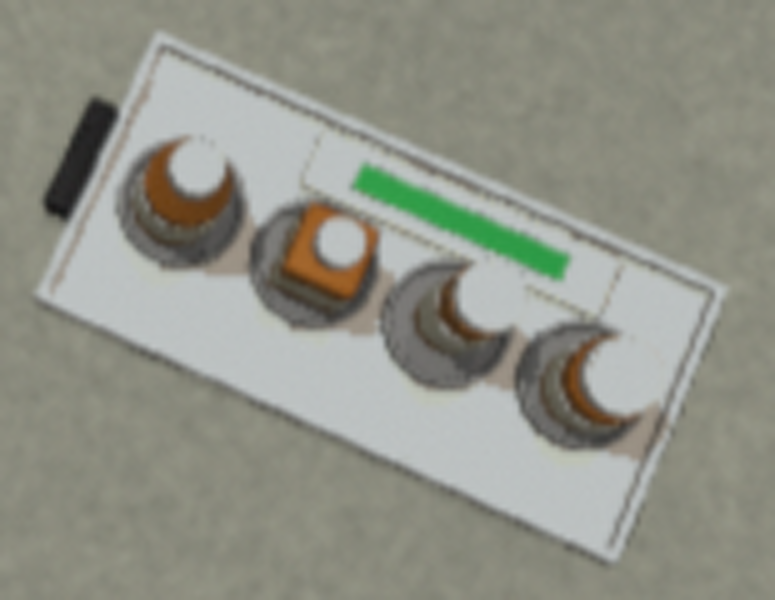

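View pics/rack_t.png

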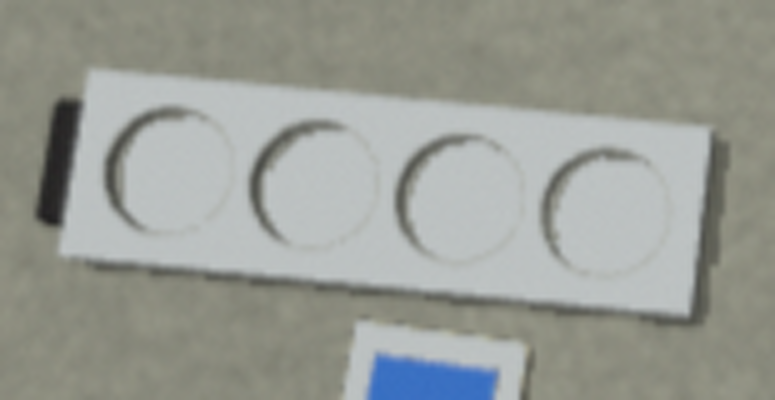

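View pics/tray_s.png

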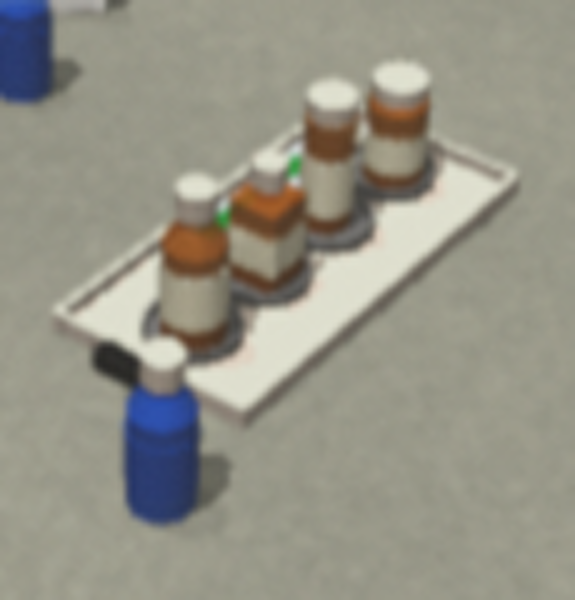

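```bash
cat > h.py <<'E'
import numpy as np,cv2
from cell import robot,capture
from scipy.spatial.transform import Rotation as R
K=np.array([[489.94640765156737,0,324.3833099539763],[0,489.94640765156737,198.7906593631615],[0,0,1]])
P=np.array([[-0.009551642125348566,-0.9832715360786967,0.18189516890272053,0.42554583062684465],[-0.9999317964273579,0.008169488672341218,-0.008346373367466506,0.005700097760088115],[0.006720760839810732,-0.18196248457380562,-0.9832825054792043,0.9814157638142517],[0,0,0,1]])
def w(u,v,z,K=K,P=P):
    d=P[:3,:3]@np.linalg.solve(K,[u,v,1.]);o=P[:3,3];return o+d*(z-o[2])/d[2]
def fit(model,pts):
    m=np.array(model);p=np.array(pts)[:,:2];mc=m-m.mean(0);pc=p-p.mean(0)
    a=np.arctan2((mc[:,0]*pc[:,1]-mc[:,1]*pc[:,0]).sum(),(mc*pc).sum())
    c,s=np.cos(a),np.sin(a);r=np.array([[c,-s],[s,c]]);t=p.mean(0)-r@m.mean(0)
    return a,r,t,(p-(m@r.T+t))
E
python3 - <<'E'
from h import *
np.set_printoptions(precision=4,suppress=True)
# grip end = +y ; image up = +x
hx,hy=.06,.125
c=lambda pts,ox,oy:[(ox+a/5,oy+b/5) for a,b in pts]
tr=[w(u,v,.012) for u,v in c([(158,35),(38,295),(615,562),(727,290)],335,170)]
a,r,t,e=fit([(hx,hy),(-hx,hy),(-hx,-hy),(hx,-hy)],tr);print("tray",a,t,e)
for y in(.087,.029,-.029,-.087):print(r@[0,y]+t)
hx=.0375
rk=[w(u,v,.016) for u,v in c([(90,70),(60,255),(692,317),(712,127)],125,195)]
a2,r2,t2,e=fit([(hx,hy),(-hx,hy),(-hx,-hy),(hx,-hy)],rk);print("rack",a2,t2,e)
for y in(.087,.029,-.029,-.087):print(r2@[0,y]+t2)
for y,p in zip((.087,.029,-.029,-.087),c([(170,171),(314,185),(460,199),(606,213)],125,195)):print("well",w(*p,.016))
print("stands",[w(*p,.012)[:2] for p in c([(181,202),(314,264),(445,324),(577,384)],335,170)])
print("caps",[w(*p,z+.007)[:2] for p,z in zip(c([(197,166),(341,243),(487,297),(622,375)],335,170),(.09,.072,.08,.062))])
s=robot.read_state();print(R.from_euler('xyz',s['tcp_rot']).as_matrix())
E
```

```text
tray -0.44404610751942053 [ 0.543  -0.1755] [[-0.0018 -0.0003]
 [ 0.0009 -0.0013]
 [ 0.0014  0.0006]
 [-0.0005  0.001 ]]
[ 0.5804 -0.097 ]
[ 0.5555 -0.1493]
[ 0.5306 -0.2017]
[ 0.5057 -0.2541]
rack -0.10295441458015026 [0.5368 0.2386] [[-0.0005 -0.0002]
 [ 0.0006 -0.0004]
 [-0.0002 -0.0001]
 [ 0.0002  0.0007]]
[0.5457 0.3251]
[0.5398 0.2675]
[0.5338 0.2098]
[0.5279 0.1521]
well [0.5457 0.325  0.016 ]
well [0.5397 0.2679 0.016 ]
well [0.5336 0.2102 0.016 ]
well [0.5276 0.1525 0.016 ]
stands [array([ 0.5804, -0.0962]), array([ 0.5549, -0.1486]), array([ 0.5304, -0.1999]), array([ 0.5061, -0.2511])]
caps [array([ 0.5802, -0.0935]), array([ 0.5538, -0.1483]), array([ 0.5321, -0.1999]), array([ 0.5046, -0.253 ])]
[[-0.0004  0.2991 -0.9542]
 [ 0.0013 -0.9542 -0.2991]
 [-1.     -0.0014 -0.    ]]
```

```bash
cat > go.py <<'E'
import sys
from h import *
# usage: go.py x y z jawangle : remaining tilt/turn (units) ; then shift in tool axes after the turn (units)
x,y,z,a=map(float,sys.argv[1:5]); s=robot.read_state()
M=R.from_euler('xyz',s['tcp_rot'])
c,q=np.cos(a),np.sin(a)
T=np.array([[0,c,-q],[0,q,c],[-1,0,0]]).astype(float); T[:,2]=np.cross(T[:,0],T[:,1])
rv=(M.inv()*R.from_matrix(T)).as_rotvec()/.1
d=np.array([x,y,z])-s['tcp_pos']
print("t%.2f tcp"%s['clock'],s['tcp_pos'].round(4),"turn",rv.round(3),"shift after turn",(T.T@d/.03).round(3),"shift now",(M.inv().apply(d)/.03).round(3),"w",round(s['width'],4),"F",s['wrist_force'].round(1))
E
python3 -m pendant '-1 0 0 0 0 0 0; -1 0 0 0 0 0 0; -1 0 0 0 0 0 0; -1 0 0 0 0 0 0; -1 0 0 0 0 0 0; -1 0 0 0 0 0 0; -1 0 0 0 0 0 0; -1 0 0 0 0 0 0; -0.2 0 0 0 0 0 0; 0 0 0 0 0 0 0'
python3 go.py .5802 -.0962 .15 -.444
```

```text
clock: 0.98
tcp_pos: [0.172, -0.5485, 0.194]
tcp_rot: [-2.448, 1.57, 1.816]
wrist_force: [-0.4, 1.2, 0.3]
width: 0.0854
t0.98 tcp [ 0.172  -0.5485  0.194 ] turn [-0.045 -0.004  0.003] shift after turn [  1.466   5.812 -19.461] shift now [  1.471   5.725 -19.486] w 0.0854 F [-0.4  1.2  0.3]
```

```bash
python3 -m pendant '0 0 0 0 0.3 -1 0; 0 0 0 0 0.3 -1 0; 0 0 0 0 0.3 -1 0; 0 0 0 0 0.3 -1 0; 0 0 0 0 0.3 -1 0; 0 0 0 0 0.3 -1 0; 0 0 0 0 0.3 -1 0; 0 0 0 0 0.3 -1 0; 0 0 0 0 0.3 -1 0; 0 0 0 0 0.3 -1 0'
python3 -m pendant '0 0 0 0 0.3 -1 0; 0 0 0 0 0.3 -1 0; 0 0 0 0 0.3 -1 0; 0 0 0 0 0.3 -1 0; 0 0 0 0 0.3 -1 0; 0 0 0 0 0.3 -1 0; 0 0 0 0 0.3 -1 0; 0 0 0 0 0.3 -1 0; 0 0 0 0 0.3 -1 0; 0 0 0 0 0 0 0'
python3 go.py .5802 -.0962 .14 -.444
python3 - <<'E'
from h import *
c=capture("wrist");cv2.imwrite("pics/w1.png",c["img"])
E
```

```text
clock: 1.82
tcp_pos: [0.3836, -0.3158, 0.1943]
tcp_rot: [1.042, 1.571, -0.978]
wrist_force: [0.5, 0.4, 0.6]
width: 0.0853
clock: 2.65
tcp_pos: [0.576, -0.1047, 0.1937]
tcp_rot: [2.767, 1.568, 0.751]
wrist_force: [-0.0, -0.3, 0.7]
width: 0.0851
t2.65 tcp [ 0.576  -0.1047  0.1937] turn [-0.011 -0.028 -0.011] shift after turn [ 1.79   0.007 -0.315] shift now [ 1.791  0.005 -0.31 ] w 0.0851 F [-0.  -0.3  0.7]
```

View pics/w1.png

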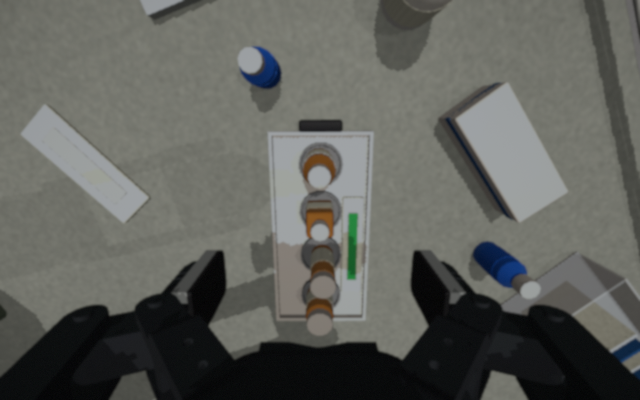

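```bash
cat > wc.py <<'E'
from h import *
Kw=np.array([[311.7885600314118,0,318.0441444998179],[0,311.7885600314118,199.83438115732915],[0,0,1]])
T=np.array([[-0.0008101898046916757,-0.27454083898906095,0.9615750991574502,-0.18082733191594938],[0.9999995945005147,-0.000600503534403369,0.0006711142297410289,0.00023055151725803746],[0.00039318098194768996,0.96157525296915,0.27454121418473365,-0.06935407070093583],[0,0,0,1]])
def ww(u,v,z,s=None):
    s=s or robot.read_state();M=np.eye(4);M[:3,:3]=R.from_euler('xyz',s['tcp_rot']).as_matrix();M[:3,3]=s['tcp_pos']
    return w(u,v,z,Kw,M@T)
E
python3 - <<'E'
from wc import *
print(ww(319,178,.097),ww(321,163,.012)); print(ww(319,232,.079),ww(322,286,.087),ww(319.5,323,.069))
E
python3 - <<'E'
import cv2
a=cv2.imread("pics/w1.png");cv2.imwrite("pics/w1c.png",cv2.resize(a[110:350,250:400],None,fx=2.5,fy=2.5,interpolation=2))
E
```

```text
[ 0.57972579 -0.09745556  0.097     ] [ 0.58207606 -0.098643    0.012     ]
[ 0.55409093 -0.15137162  0.079     ] [ 0.53234543 -0.20417691  0.087     ] [ 0.50473876 -0.25630698  0.069     ]
```

View pics/w1c.png

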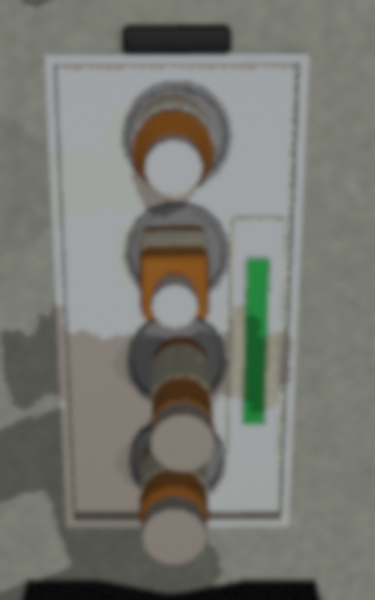

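```bash
python3 -m pendant '0 0 0 0.4 0 -0.15 0; 0 0 0 0.6 0 -0.15 0; 0 0 0 0.7 0 0 0; 0 0 0 0.8 0 0 0; 0 0 0 0.8 0 0 0; 0 0 0 0.7 0 0 0; 0 0 0 0.6 0 0 0; 0 0 0 0.5 0 0 0; 0 0 0 0.4 0 0 0; 0 0 0 0.1 0 0 0'
python3 go.py .5802 -.0965 .026 -.444
python3 - <<'E'
from h import *
c=capture("wrist");cv2.imwrite("pics/w2.png",c["img"])
c=capture("side");cv2.imwrite("pics/s2.png",cv2.resize(c["img"][100:260,230:430],None,fx=3.5,fy=3.5))
E
```

```text
clock: 3.53
tcp_pos: [0.5741, -0.1012, 0.0241]
tcp_rot: [-1.215, 1.566, 3.048]
wrist_force: [0.4, 0.4, -1.0]
width: 0.0856
t3.53 tcp [ 0.5741 -0.1012  0.0241] turn [-0.052  0.016  0.045] shift after turn [-0.063  0.117 -0.228] shift now [-0.064  0.115 -0.228] w 0.0856 F [ 0.4  0.4 -1. ]
```

View pics/w2.png

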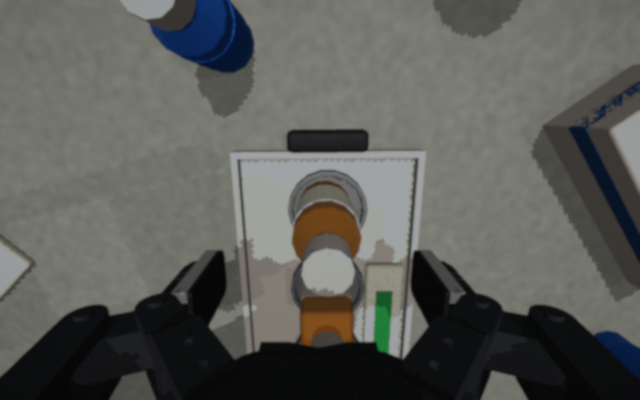

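View pics/s2.png

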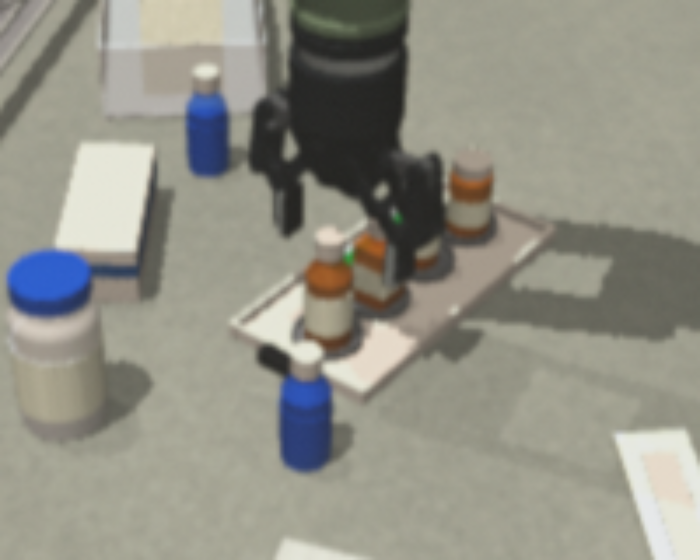

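```bash
python3 go.py .5802 -.0965 .026 -.444
python3 - <<'E'
from h import *
c=capture("side");K2=c["intrinsics"];P2=np.linalg.inv(c["pose"])
cv2.imwrite("pics/s3.png",cv2.resize(c["img"][100:260,230:430],None,fx=3.5,fy=3.5))
s=robot.read_state();M=R.from_euler('xyz',s['tcp_rot'])
for o in([0,0,0],[-.013,.0425,0],[-.013,-.0425,0],[-.022,0,0]):
    p=M.apply(o)+s['tcp_pos'];q=K2@(P2[:3,:3]@p+P2[:3,3]);q=q[:2]/q[2];print(o,(q-[230,100])*3.5)
for p in ([.580,-.0965,.097],[.580,-.0965,.007],[.554,-.15,.079]):
    q=K2@(P2[:3,:3]@p+P2[:3,3]);q=q[:2]/q[2];print(p,(q-[230,100])*3.5)
E
```

```text
t3.63 tcp [ 0.5756 -0.1011  0.0258] turn [-0.047  0.007  0.015] shift after turn [-0.007  0.073 -0.206] shift now [-0.007  0.072 -0.207] w 0.0853 F [0.3 0.5 0.3]
[0, 0, 0] [337.67821684 309.29123823]
[-0.013, 0.0425, 0] [291.33285602 271.4189862 ]
[-0.013, -0.0425, 0] [386.74591538 319.1204623 ]
[-0.022, 0, 0] [338.51894775 284.70275821]
[0.58, -0.0965, 0.097] [333.78326998 231.4758453 ]
[0.58, -0.0965, 0.007] [330.62954243 333.92144268]
[0.554, -0.15, 0.079] [385.21069086 214.40059742]
```

View pics/s3.png

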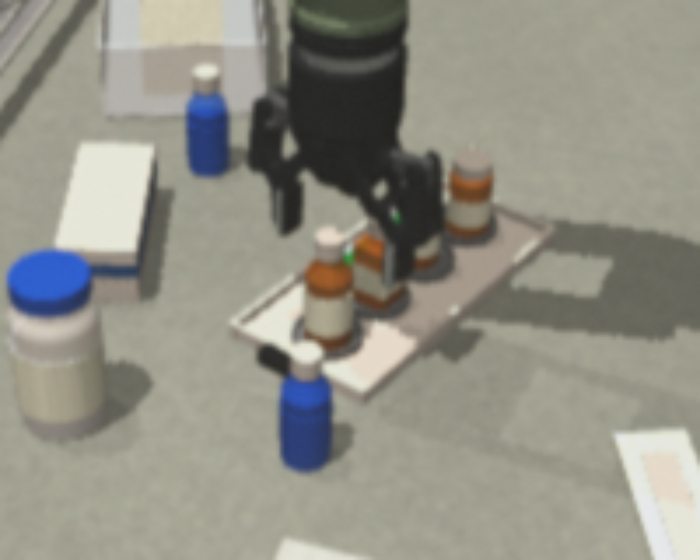

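Run:
```python
from wc import *
np.set_printoptions(precision=4,suppress=True)
s=robot.read_state();print(s['qpos'])
print("cap",ww(328,268,.097),"stand",ww(327,205,.012))
Ti=np.linalg.inv(T)
for o in([0,0,0],[-.013,.0425,0],[-.013,-.0425,0],[-.032,.0425,0],[-.013,.0425,.011],[-.013,.0425,-.011]):
    q=Kw@(Ti[:3,:3]@o+Ti[:3,3]);print(o,q[:2]/q[2],q[2])
```

```text
[-0.1932  0.4859  1.7642 -0.0004  0.8912  0.2553]
cap [ 0.5845 -0.094   0.097 ] stand [ 0.5864 -0.0948  0.012 ]
[0, 0, 0] [317.4788 227.3815] 0.19291945566994154
[-0.013, 0.0425, 0] [390.8921 235.4082] 0.18044750173565866
[-0.013, -0.0425, 0] [244.0004 235.5076] 0.18039045702613066
[-0.032, 0.0425, 0] [399.1283 249.4441] 0.16217757485166703
[-0.013, 0.0425, 0.011] [389.7003 252.798 ] 0.1834674550916907
[-0.013, 0.0425, -0.011] [392.1244 217.4264] 0.17742754837962657
```

Run:
```python
from wc import *
Ti=np.linalg.inv(T)
for x in(-.03,-.05,-.07):
  for z in(-.011,.011):
    o=np.array([x,.0425,z]);q=Kw@(Ti[:3,:3]@o+Ti[:3,3]);print(o,q[:2]/q[2])
a=cv2.imread("pics/w2.png");cv2.imwrite("pics/w2c.png",cv2.resize(a[220:400,390:560],None,fx=3.3,fy=3.3,interpolation=2))
```

```text
[-0.03    0.0425 -0.011 ] [399.6688996  228.24553257]
[-0.03    0.0425  0.011 ] [396.735038   266.68589168]
[-0.05    0.0425 -0.011 ] [410.77095745 244.16639686]
[-0.05    0.0425  0.011 ] [407.00216011 286.95531834]
[-0.07    0.0425 -0.011 ] [425.35553257 265.08135195]
[-0.07    0.0425  0.011 ] [420.33870159 313.2844149 ]
```

View pics/w2c.png

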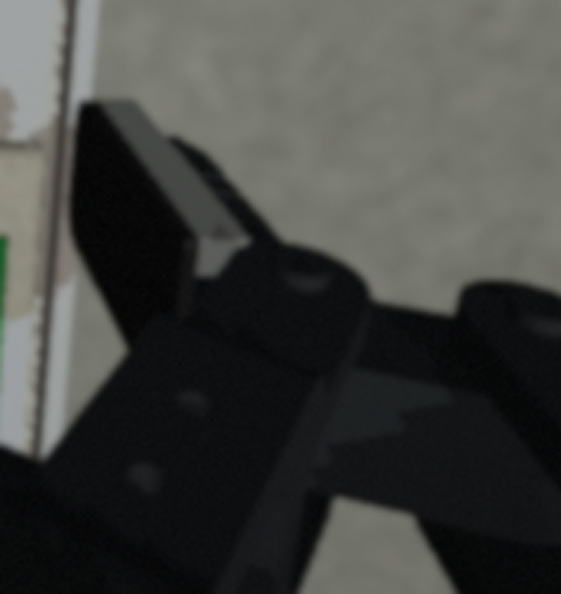

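```bash
python3 -m pendant '0 0 0 -0.5 0 -0.05 0; 0 0 0 -0.5 0 -0.05 0; 0 0 0 -0.5 0 -0.05 0; 0 0 0 -0.5 0 -0.05 0; 0 0 0 -0.5 0 0 0; 0 0 0 -0.5 0 0 0; 0 0 0 0 0 0 0.6; 0 0 0 0 0 0 0.6; 0 0 0 0 0 0 0.6; 0 0 0 0 0 0 0.6'
python3 go.py .5802 -.0965 .026 -.444
python3 - <<'E'
from h import *
c=capture("wrist");cv2.imwrite("pics/w3.png",c["img"])
print(robot.read_state()['width'])
E
```

```text
clock: 4.52
tcp_pos: [0.5783, -0.095, 0.1153]
tcp_rot: [-1.254, 1.569, 3.011]
wrist_force: [-0.1, -0.8, -0.5]
width: 0.0387
t4.52 tcp [ 0.5783 -0.095   0.1153] turn [-0.033  0.005  0.016] shift after turn [2.978 0.077 0.017] shift now [2.978 0.081 0.016] w 0.0387 F [-0.1 -0.8 -0.5]
0.034505579518357726
```

View pics/w3.png

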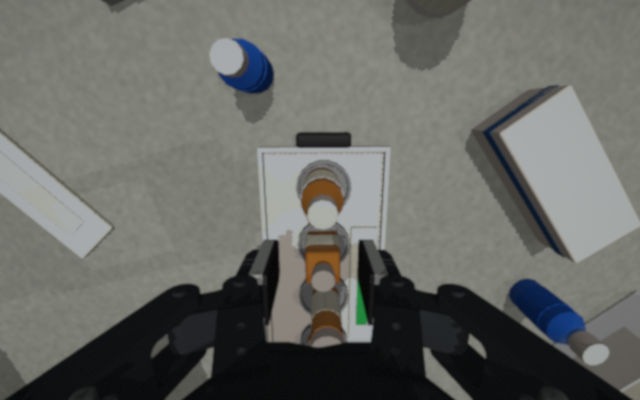

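```bash
python3 -m pendant '0 0 0 0.2 0.04 0.02 0; 0 0 0 0.2 0.04 0 0; 0 0 0 0.2 0 0 0; 0 0 0 0.2 0 0 0; 0 0 0 0.3 0 0 0; 0 0 0 0.4 0 0 0; 0 0 0 0.5 0 0 0; 0 0 0 0.5 0 0 0; 0 0 0 0.4 0 0 0; 0 0 0 0.2 0 0 0'
python3 -m pendant '0 0 0 0.1 0 0 0; 0 0 0 0.1 0 0 0; 0 0 0 0.1 0 0 0; 0 0 0 0.1 0 0 0; 0 0 0 0.1 0 0 0; 0 0 0 0.1 0 0 0; 0 0 0 0.1 0 0 0; 0 0 0 0.1 0 0 0; 0 0 0 0.1 0 0 0; 0 0 0 0 0 0 0'
python3 go.py .5802 -.0965 -.022 -.444
python3 - <<'E'
from h import *
c=capture("wrist");cv2.imwrite("pics/w4.png",c["img"])
c=capture("side");cv2.imwrite("pics/s4.png",cv2.resize(c["img"][100:260,230:430],None,fx=3.5,fy=3.5))
E
```

```text
clock: 5.4
tcp_pos: [0.5796, -0.0964, 0.0208]
tcp_rot: [-1.288, 1.567, 2.977]
wrist_force: [-0.3, -1.0, -0.5]
width: 0.0852
clock: 6.23
tcp_pos: [0.5805, -0.0966, -0.0045]
tcp_rot: [-1.219, 1.57, 3.046]
wrist_force: [0.3, 0.1, 0.2]
width: 0.0852
t6.23 tcp [ 0.5805 -0.0966 -0.0045] turn [-0.03   0.004  0.011] shift after turn [ 0.584 -0.011  0.002] shift now [ 0.584 -0.011  0.002] w 0.0852 F [0.3 0.1 0.2]
```

View pics/s4.png

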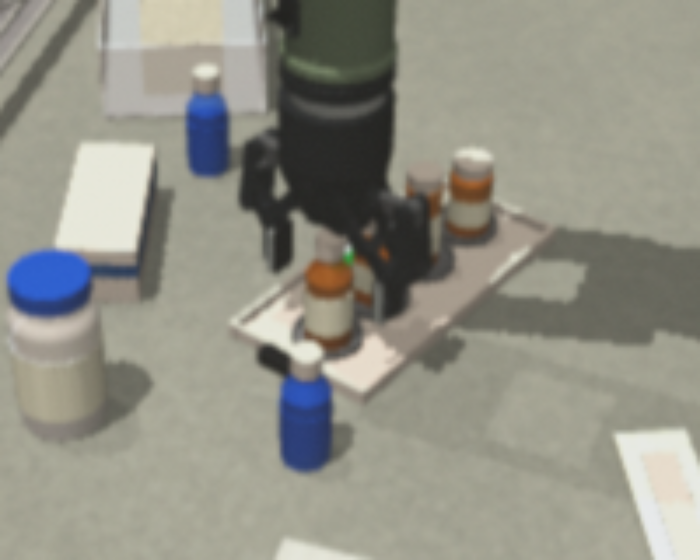

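View pics/w4.png

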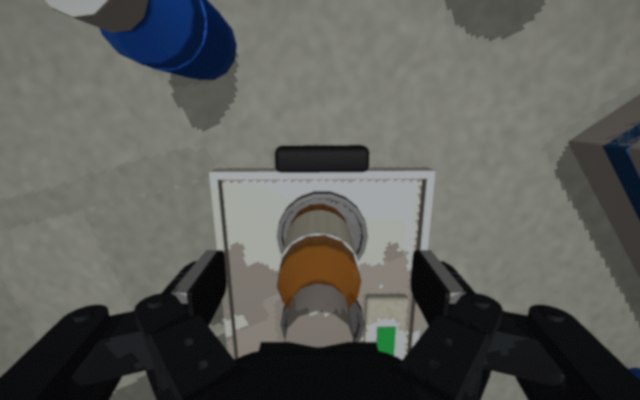

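```bash
python3 -m pendant '0 0 0 0.1 0 0 0; 0 0 0 0.1 0 0 0; 0 0 0 0.1 0 0 0; 0 0 0 0 0 0 0.5; 0 0 0 0 0 0 0.8; 0 0 0 0 0 0 0.8; 0 0 0 0 0 0 0.8; 0 0 0 0 0 0 0.8; 0 0 0 0 0 0 0.8; 0 0 0 0 0 0 0.8'
python3 go.py .5802 -.0965 -.022 -.444
python3 - <<'E'
from h import *
c=capture("side");cv2.imwrite("pics/s5.png",cv2.resize(c["img"][100:260,230:430],None,fx=3.5,fy=3.5))
E
```

```text
clock: 7.17
tcp_pos: [0.5812, -0.0967, -0.0124]
tcp_rot: [1.823, 1.57, -0.194]
wrist_force: [-0.7, -1.2, 4.3]
width: 0.0327
t7.17 tcp [ 0.5812 -0.0967 -0.0124] turn [-0.031 -0.002 -0.006] shift after turn [ 0.321 -0.033  0.009] shift now [ 0.321 -0.034  0.009] w 0.0327 F [-0.7 -1.2  4.3]
```

View pics/s5.png

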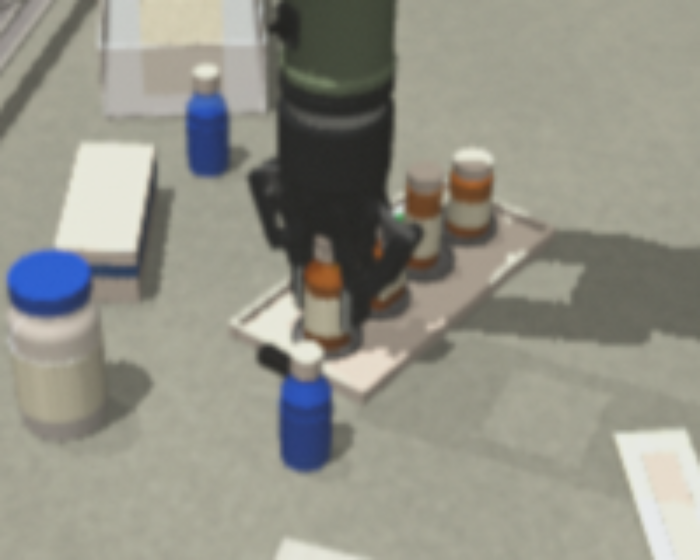

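```bash
python3 -m pendant '0 0 0 -0.1 0 0 0.8; 0 0 0 -0.2 0 0 0.8; 0 0 0 -0.4 0 0 0.8; 0 0 0 -0.6 0 0 0.8; 0 0 0 -0.6 0 0 0.8; 0 0 0 -0.6 0 0 0.8; 0 0 0 -0.6 0 0 0.8; 0 0 0 -0.6 0 0 0.8; 0 0 0 -0.3 0 0 0.8; 0 0 0 0 0 0 0.8'
python3 go.py .5279 .1521 .108 -.103
python3 - <<'E'
from h import *
c=capture("side");cv2.imwrite("pics/s6.png",cv2.resize(c["img"][60:260,230:430],None,fx=3,fy=3))
E
```

```text
clock: 8.05
tcp_pos: [0.5824, -0.097, 0.1094]
tcp_rot: [1.806, 1.566, -0.212]
wrist_force: [0.6, -0.3, -0.1]
width: 0.0328
t8.05 tcp [ 0.5824 -0.097   0.1094] turn [-3.441e+00 -3.000e-03 -4.600e-02] shift after turn [ 0.048 -2.661 -8.072] shift now [ 0.032 -5.228 -6.701] w 0.0328 F [ 0.6 -0.3 -0.1]
```

View pics/s6.png

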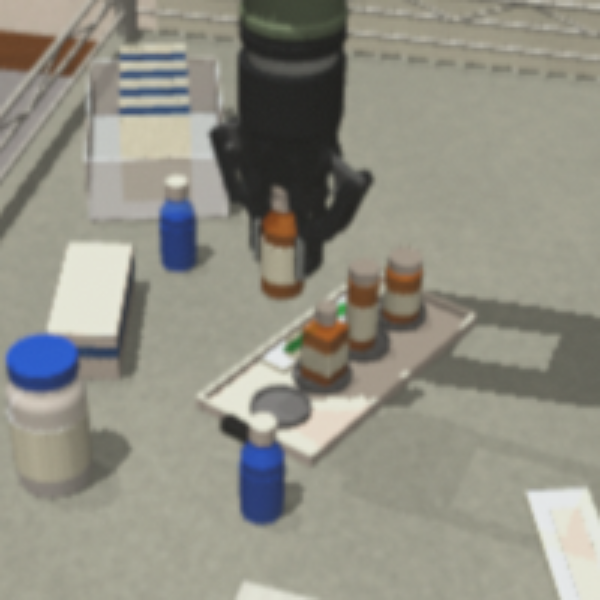

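```bash
python3 -m pendant '-0.86 0 0 0 0 0 0.8; -0.86 0 0 0 0 0 0.8; -0.86 0 0 0 0 0 0.8; -0.86 0 0 0 0 0 0.8; 0 0 0 0 -0.1 -0.4 0.8; 0 0 0 0 -0.25 -0.8 0.8; 0 0 0 0 -0.3 -0.9 0.8; 0 0 0 0 -0.3 -0.9 0.8; 0 0 0 0 -0.3 -0.9 0.8; 0 0 0 0 -0.3 -0.9 0.8'
python3 go.py .5279 .1521 .108 -.103
```

```text
clock: 8.93
tcp_pos: [0.5479, 0.0533, 0.106]
tcp_rot: [-1.534, 1.568, 3.073]
wrist_force: [0.5, 0.3, -0.8]
width: 0.0326
t8.93 tcp [0.5479 0.0533 0.106 ] turn [-0.027  0.001  0.024] shift after turn [-0.066 -1.003 -3.208] shift now [-0.064 -1.012 -3.205] w 0.0326 F [ 0.5  0.3 -0.8]
```

```bash
python3 -m pendant '0 0 0 0 -0.25 -0.8 0.8; 0 0 0 0 -0.25 -0.8 0.8; 0 0 0 0 -0.2 -0.5 0.8; 0 0 0 0 -0.1 -0.3 0.8; 0 0 0 0 -0.05 -0.2 0.8; 0 0 0 0 0 -0.1 0.8; 0 0 0 0 0 0 0.8; 0 0 0 0 0 0 0.8; 0 0 0 0 0 0 0.8; 0 0 0 0 0 0 0.8'
python3 go.py .5279 .1521 -.012 -.103
```

```text
clock: 9.77
tcp_pos: [0.5327, 0.1338, 0.1071]
tcp_rot: [-0.011, 1.571, -1.686]
wrist_force: [-0.0, 0.9, -0.4]
width: 0.0328
t9.77 tcp [0.5327 0.1338 0.1071] turn [-0.013  0.002  0.   ] shift after turn [ 3.971 -0.221 -0.591] shift now [ 3.971 -0.222 -0.592] w 0.0328 F [-0.   0.9 -0.4]
```

```bash
python3 -m pendant '0 0 0 0 -0.1 -0.2 0.8; 0 0 0 0 -0.1 -0.2 0.8; 0 0 0 0.2 0 -0.15 0.8; 0 0 0 0.4 0 -0.04 0.8; 0 0 0 0.6 0 0 0.8; 0 0 0 0.6 0 0 0.8; 0 0 0 0.5 0 0 0.8; 0 0 0 0.4 0 0 0.8; 0 0 0 0.3 0 0 0.8; 0 0 0 0 0 0 0.8'
python3 go.py .5279 .1521 -.012 -.103
python3 - <<'E'
from h import *
c=capture("wrist");cv2.imwrite("pics/w7.png",c["img"])
c=capture("side");cv2.imwrite("pics/s7.png",cv2.resize(c["img"][180:400,220:420],None,fx=2.7,fy=2.7))
E
```

```text
clock: 10.6
tcp_pos: [0.5268, 0.1528, 0.0151]
tcp_rot: [-1.188, 1.567, -2.861]
wrist_force: [-0.1, 0.2, -0.8]
width: 0.033
t10.60 tcp [0.5268 0.1528 0.0151] turn [0.004 0.015 0.038] shift after turn [0.903 0.038 0.018] shift now [0.903 0.042 0.016] w 0.033 F [-0.1  0.2 -0.8]
```

View pics/s7.png

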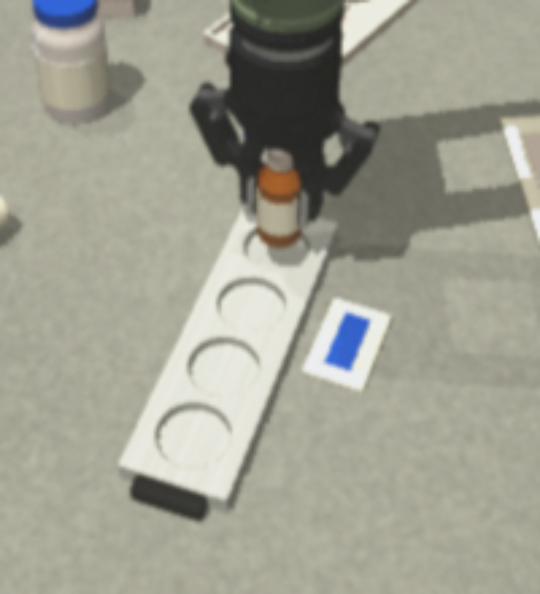

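View pics/w7.png

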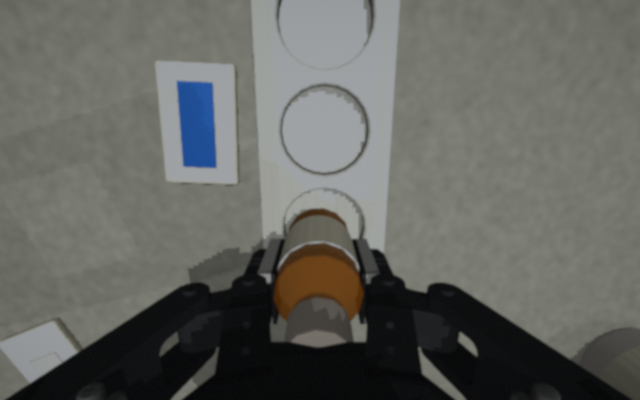

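```bash
python3 -m pendant '0 0 0 0.2 0.03 0 0.8; 0 0 0 0.2 0 0 0.8; 0 0 0 0.2 0 0 0.8; 0 0 0 0.15 0 0 0.8; 0 0 0 0.1 0 0 0.8; 0 0 0 0.05 0 0 0.8; 0 0 0 0.03 0 0 0.8; 0 0 0 0.01 0 0 0.8; 0 0 0 0 0 0 0.8; 0 0 0 0 0 0 0.8'
python3 go.py .5279 .1521 -.0134 -.103
```

```text
clock: 11.53
tcp_pos: [0.5294, 0.1527, -0.0108]
tcp_rot: [1.727, 1.57, 0.053]
wrist_force: [-0.4, 0.0, -0.2]
width: 0.0327
t11.53 tcp [ 0.5294  0.1527 -0.0108] turn [-0.001 -0.001 -0.004] shift after turn [ 0.086 -0.049  0.025] shift now [ 0.086 -0.049  0.025] w 0.0327 F [-0.4  0.  -0.2]
```

```bash
python3 -m pendant '0 0 0 0.03 0 0 0.8; 0 0 0 0.03 0 0 0.8; 0 0 0 0.03 0 0 0.8; 0 0 0 0 0 0 0.8; 0 0 0 0 0 0 0.4; 0 0 0 0 0 0 0.4; 0 0 0 0 0 0 0.3; 0 0 0 0 0 0 0.2; 0 0 0 0 0 0 0; 0 0 0 0 0 0 0'
python3 go.py .5279 .1521 -.0134 -.103
python3 - <<'E'
from h import *
c=capture("wrist");cv2.imwrite("pics/w8.png",c["img"])
c=capture("side");cv2.imwrite("pics/s8.png",cv2.resize(c["img"][180:400,220:420],None,fx=2.7,fy=2.7))
E
```

```text
clock: 12.37
tcp_pos: [0.5294, 0.1527, -0.0136]
tcp_rot: [1.649, 1.571, -0.025]
wrist_force: [-0.9, 0.8, 0.9]
width: 0.0853
t12.37 tcp [ 0.5294  0.1527 -0.0136] turn [-0.    -0.    -0.003] shift after turn [-0.008 -0.047  0.025] shift now [-0.008 -0.047  0.025] w 0.0853 F [-0.9  0.8  0.9]
```

View pics/s8.png

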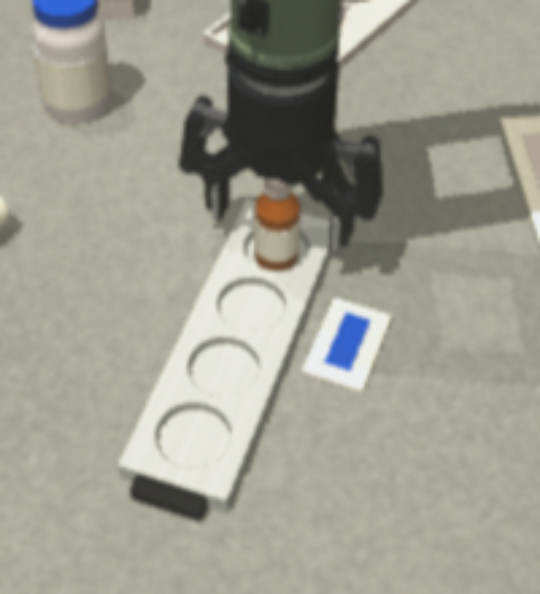

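View pics/w8.png

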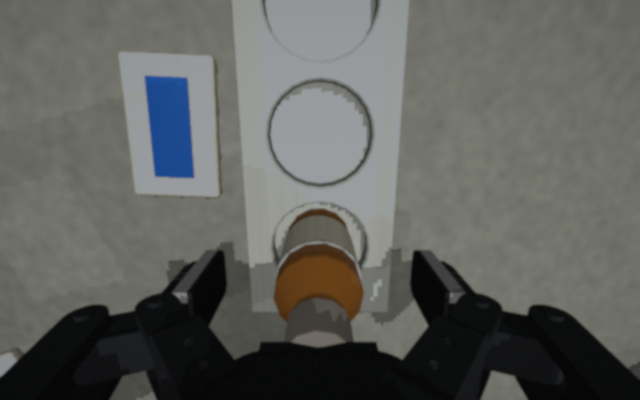

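```bash
python3 -m pendant '0 0 0 -0.2 0 0 0; 0 0 0 -0.5 0 0 0; 0 0 0 -0.7 0 0 0; 0 0 0 -0.8 0 0 0; 0 0 0 -0.8 0 0 0; 0 0 0 -0.8 0 0 0; 0.85 0 0 -0.5 0 0 0; 0.85 0 0 0 0 0 0; 0.85 0 0 0 0 0 0; 0.85 0 0 0 0 0 0'
python3 go.py .554 -.150 .10 -.444
```

```text
clock: 13.3
tcp_pos: [0.5293, 0.1527, 0.1161]
tcp_rot: [2.124, 1.57, 0.106]
wrist_force: [0.5, 0.1, -0.3]
width: 0.0856
t13.30 tcp [0.5293 0.1527 0.1161] turn [-0.032 -0.005 -0.008] shift after turn [0.535 5.078 8.756] shift now [0.535 5.105 8.74 ] w 0.0856 F [ 0.5  0.1 -0.3]
```

```bash
python3 -m pendant '0 0 0 0 0.5 0.9 0; 0 0 0 0 0.5 0.9 0; 0 0 0 0 0.5 0.9 0; 0 0 0 0 0.5 0.9 0; 0 0 0 0 0.5 0.9 0; 0 0 0 0 0.5 0.9 0; 0 0 0 0 0.5 0.9 0; 0 0 0 0 0.5 0.9 0; 0 0 0 0 0.5 0.9 0; 0 0 0 0 0.5 0.6 0'
python3 go.py .554 -.150 .10 -.444
python3 -m pendant '0 0 0 0 0 0 0; 0 0 0 0 0 0 0; 0 0 0 0 0 0 0; 0 0 0 0 0 0 0; 0 0 0 0 0 0 0; 0 0 0 0 0 0 0; 0 0 0 0 0 0 0; 0 0 0 0 0 0 0; 0 0 0 0 0 0 0; 0 0 0 0 0 0 0'
python3 go.py .554 -.150 .02 -.444
python3 - <<'E'
from h import *
c=capture("wrist");cv2.imwrite("pics/w9.png",c["img"])
E
```

```text
clock: 14.13
tcp_pos: [0.5521, -0.1498, 0.1156]
tcp_rot: [-0.351, 1.57, -2.366]
wrist_force: [0.1, 0.3, 0.2]
width: 0.0854
t14.13 tcp [ 0.5521 -0.1498  0.1156] turn [-0.002  0.008  0.003] shift after turn [ 0.52   0.062 -0.021] shift now [ 0.52   0.062 -0.022] w 0.0854 F [0.1 0.3 0.2]
clock: 14.97
tcp_pos: [0.5529, -0.1473, 0.1153]
tcp_rot: [0.483, 1.571, -1.531]
wrist_force: [-0.4, 0.5, -0.3]
width: 0.0856
t14.97 tcp [ 0.5529 -0.1473  0.1153] turn [ 0.012  0.001 -0.   ] shift after turn [3.178 0.072 0.066] shift now [3.178 0.072 0.066] w 0.0856 F [-0.4  0.5 -0.3]
```

View pics/w9.png

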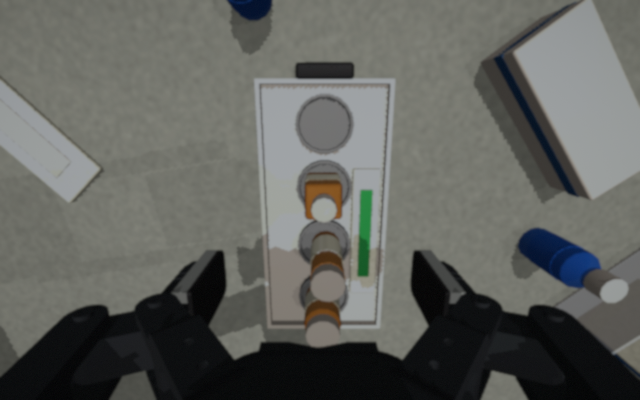

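```bash
python3 -m pendant '0 0 0 0.3 0.05 0.05 0; 0 0 0 0.6 0 0 0; 0 0 0 0.7 0 0 0; 0 0 0 0.7 0 0 0; 0 0 0 0.6 0 0 0; 0 0 0 0.5 0 0 0; 0 0 0 0.3 0 0 0; 0 0 0 0.2 0 0 0; 0 0 0 0.1 0 0 0; 0 0 0 0 0 0 0'
python3 -m pendant '0 0 0 0.1 0 0 0; 0 0 0 0.1 0 0 0; 0 0 0 0.1 0 0 0; 0 0 0 0.1 0 0 0; 0 0 0 0.1 0 0 0; 0 0 0 0.1 0 0 0; 0 0 0 0.05 0 0 0; 0 0 0 0 0 0 0; 0 0 0 0 0 0 0; 0 0 0 0 0 0 0'
python3 go.py .554 -.150 -.026 -.444
python3 - <<'E'
from h import *
c=capture("wrist");cv2.imwrite("pics/w10.png",c["img"])
c=capture("side");cv2.imwrite("pics/s10.png",cv2.resize(c["img"][100:260,230:430],None,fx=3.5,fy=3.5))
E
```

```text
clock: 15.85
tcp_pos: [0.5536, -0.1495, -0.005]
tcp_rot: [-1.196, 1.57, 3.073]
wrist_force: [0.5, 0.2, -0.2]
width: 0.0851
clock: 16.68
tcp_pos: [0.5537, -0.1495, -0.0241]
tcp_rot: [1.393, 1.571, -0.621]
wrist_force: [-0.1, 0.2, 0.0]
width: 0.0855
t16.68 tcp [ 0.5537 -0.1495 -0.0241] turn [ 0.01   0.    -0.002] shift after turn [0.063 0.016 0.012] shift now [0.063 0.016 0.012] w 0.0855 F [-0.1  0.2  0. ]
```

View pics/w10.png

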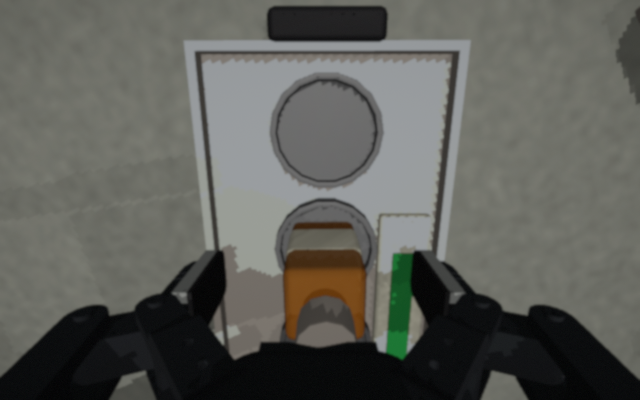

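View pics/s10.png

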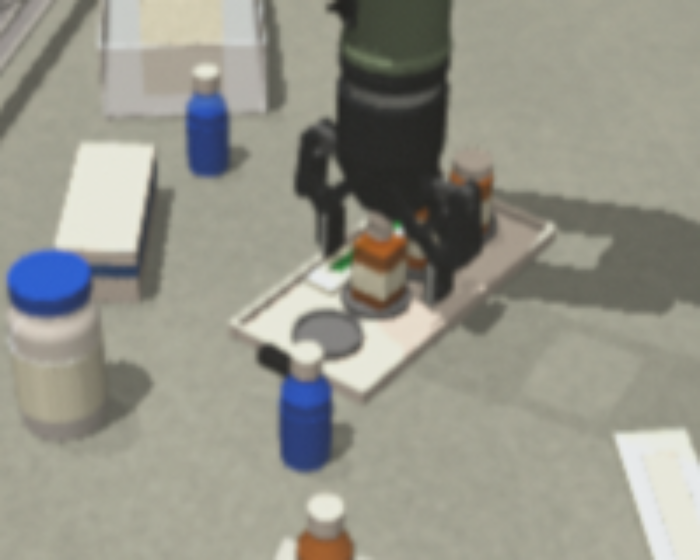

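Square bottle centred between the fingers. Grip and lift.

```bash
python3 -m pendant '0 0 0 0 0 0 0.5; 0 0 0 0 0 0 0.6; 0 0 0 0 0 0 0.8; 0 0 0 0 0 0 0.8; 0 0 0 0 0 0 0.8; 0 0 0 0 0 0 0.8; 0 0 0 0 0 0 0.8; 0 0 0 0 0 0 0.8; 0 0 0 0 0 0 0.8; 0 0 0 0 0 0 0.8'
python3 go.py .554 -.150 -.026 -.444
python3 -m pendant '0 0 0 -0.1 0 0 0.8; 0 0 0 -0.2 0 0 0.8; 0 0 0 -0.4 0 0 0.8; 0 0 0 -0.6 0 0 0.8; 0 0 0 -0.7 0 0 0.8; 0 0 0 -0.7 0 0 0.8; 0 0 0 -0.7 0 0 0.8; 0 0 0 -0.6 0 0 0.8; 0 0 0 -0.3 0 0 0.8; 0 0 0 0 0 0 0.8'
python3 go.py .5338 .2098 .105 -.103
python3 - <<'E'
from h import *
c=capture("side");cv2.imwrite("pics/s11.png",cv2.resize(c["img"][60:260,230:430],None,fx=3,fy=3))
E
```

```text
clock: 17.62
tcp_pos: [0.5551, -0.15, -0.0236]
tcp_rot: [1.681, 1.567, -0.333]
wrist_force: [4.4, -2.6, 1.4]
width: 0.0291
t17.62 tcp [ 0.5551 -0.15   -0.0236] turn [ 0.01  -0.004 -0.033] shift after turn [ 0.079 -0.033  0.017] shift now [ 0.079 -0.033  0.017] w 0.0291 F [ 4.4 -2.6  1.4]
clock: 18.45
tcp_pos: [0.5534, -0.1492, 0.1062]
tcp_rot: [1.821, 1.57, -0.193]
wrist_force: [0.3, -0.2, -1.3]
width: 0.0295
t18.45 tcp [ 0.5534 -0.1492  0.1062] turn [-3.399e+00 -1.000e-03 -9.000e-03] shift after turn [  0.041  -1.881 -11.837] shift now [  0.038  -5.72  -10.532] w 0.0295 F [ 0.3 -0.2 -1.3]
```

View pics/s11.png

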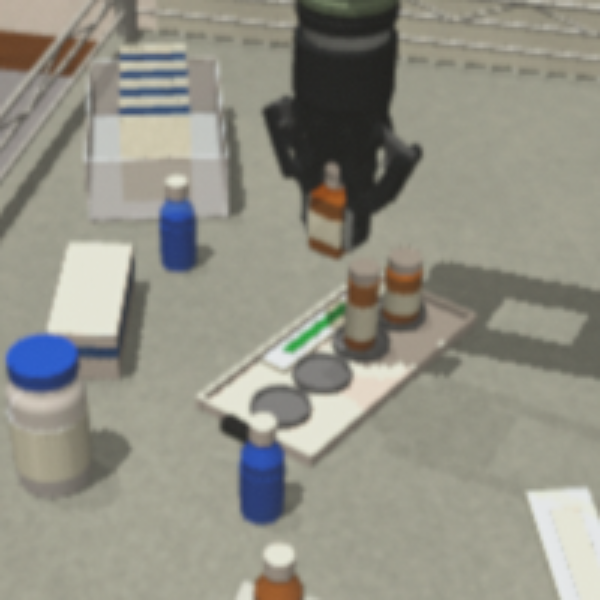

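```bash
python3 -m pendant '-0.85 0 0 0 0 0 0.8; -0.85 0 0 0 0 0 0.8; -0.85 0 0 0 0 0 0.8; -0.85 0 0 0 0 0 0.8; 0 0 0 0 -0.1 -0.5 0.8; 0 0 0 0 -0.15 -0.9 0.8; 0 0 0 0 -0.15 -1 0.8; 0 0 0 0 -0.15 -1 0.8; 0 0 0 0 -0.15 -1 0.8; 0 0 0 0 -0.15 -1 0.8'
python3 -m pendant '0 0 0 0 -0.15 -1 0.8; 0 0 0 0 -0.15 -1 0.8; 0 0 0 0 -0.15 -1 0.8; 0 0 0 0 -0.15 -1 0.8; 0 0 0 0 -0.15 -1 0.8; 0 0 0 0 -0.1 -0.7 0.8; 0 0 0 0 -0.1 -0.4 0.8; 0 0 0 0 0 -0.2 0.8; 0 0 0 0 0 0 0.8; 0 0 0 0 0 0 0.8'
python3 go.py .5338 .2098 -.0238 -.103
```

```text
clock: 19.33
tcp_pos: [0.5427, 0.0157, 0.1026]
tcp_rot: [-1.469, 1.566, 3.14]
wrist_force: [0.6, 0.1, 0.0]
width: 0.0293
clock: 20.17
tcp_pos: [0.5356, 0.2043, 0.1041]
tcp_rot: [-0.753, 1.569, -2.427]
wrist_force: [0.2, 0.4, -0.5]
width: 0.0292
t20.17 tcp [0.5356 0.2043 0.1041] turn [-0.001  0.015  0.014] shift after turn [ 4.262 -0.077 -0.176] shift now [ 4.262 -0.071 -0.183] w 0.0292 F [ 0.2  0.4 -0.5]
```

```bash
python3 -m pendant '0 0 0 0.1 -0.07 -0.1 0.8; 0 0 0 0.3 0 -0.07 0.8; 0 0 0 0.5 0 0 0.8; 0 0 0 0.6 0 0 0.8; 0 0 0 0.6 0 0 0.8; 0 0 0 0.5 0 0 0.8; 0 0 0 0.4 0 0 0.8; 0 0 0 0.3 0 0 0.8; 0 0 0 0.1 0 0 0.8; 0 0 0 0 0 0 0.8'
python3 go.py .5338 .2098 -.0238 -.103
python3 - <<'E'
from h import *
c=capture("wrist");cv2.imwrite("pics/w12.png",c["img"])
E
```

```text
clock: 21.0
tcp_pos: [0.5339, 0.21, 0.0019]
tcp_rot: [-1.056, 1.569, -2.73]
wrist_force: [-0.3, -1.2, -1.5]
width: 0.0295
t21.00 tcp [0.5339 0.21   0.0019] turn [-0.006  0.009  0.016] shift after turn [ 0.855 -0.002  0.006] shift now [ 0.855 -0.001  0.005] w 0.0295 F [-0.3 -1.2 -1.5]
```

View pics/w12.png

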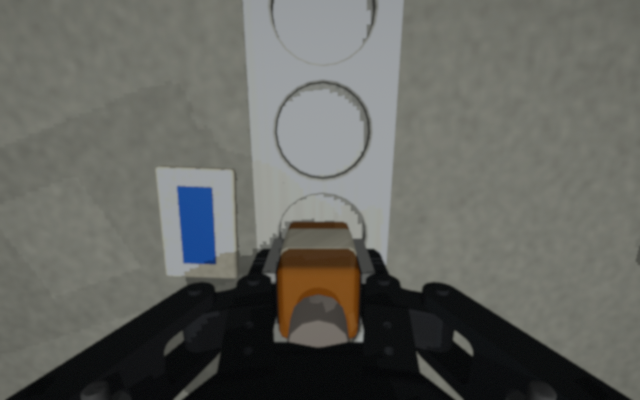

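```bash
python3 -m pendant '0 0 0 0.2 0 0 0.8; 0 0 0 0.2 0 0 0.8; 0 0 0 0.2 0 0 0.8; 0 0 0 0.12 0 0 0.8; 0 0 0 0.06 0 0 0.8; 0 0 0 0.04 0 0 0.8; 0 0 0 0.03 0 0 0.8; 0 0 0 0 0 0 0.8; 0 0 0 0 0 0 0.8; 0 0 0 0 0 0 0.8'
python3 go.py .5338 .2098 -.0248 -.103
```

```text
clock: 21.88
tcp_pos: [0.5346, 0.2106, -0.0225]
tcp_rot: [1.785, 1.57, 0.112]
wrist_force: [-0.8, 0.1, -0.0]
width: 0.0291
t21.88 tcp [ 0.5346  0.2106 -0.0225] turn [ 0.    -0.001 -0.005] shift after turn [ 0.076 -0.024  0.03 ] shift now [ 0.076 -0.024  0.03 ] w 0.0291 F [-0.8  0.1 -0. ]
```

```bash
python3 -m pendant '0 0 0 0.04 0 0 0.8; 0 0 0 0.03 0 0 0.8; 0 0 0 0.01 0 0 0.8; 0 0 0 0 0 0 0.8; 0 0 0 0 0 0 0.4; 0 0 0 0 0 0 0.4; 0 0 0 0 0 0 0.3; 0 0 0 0 0 0 0.2; 0 0 0 0 0 0 0; 0 0 0 0 0 0 0'
python3 go.py .5338 .2098 -.0248 -.103
python3 - <<'E'
from h import *
c=capture("side");cv2.imwrite("pics/s13.png",cv2.resize(c["img"][180:400,220:420],None,fx=2.7,fy=2.7))
E
```

```text
clock: 22.72
tcp_pos: [0.5363, 0.2107, -0.0249]
tcp_rot: [1.822, 1.567, 0.148]
wrist_force: [5.0, -1.7, -2.0]
width: 0.0391
t22.72 tcp [ 0.5363  0.2107 -0.0249] turn [ 0.003 -0.009 -0.035] shift after turn [-0.003 -0.08   0.039] shift now [-0.003 -0.08   0.039] w 0.0391 F [ 5.  -1.7 -2. ]
```

View pics/s13.png

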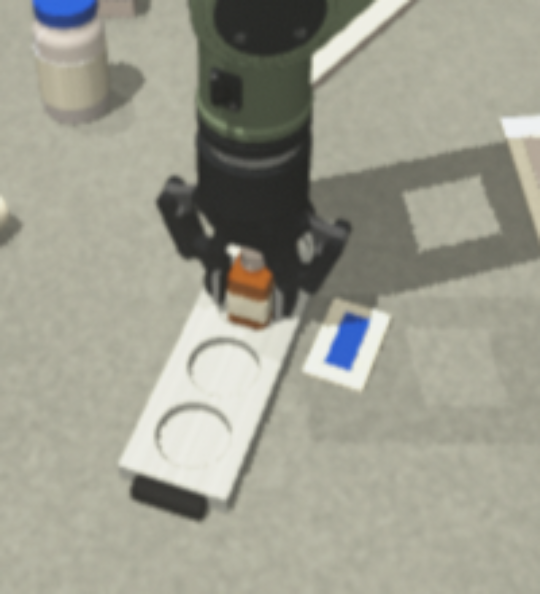

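```bash
python3 -m pendant '0 0 0 0 0 0 0.58; 0 0 0 0 0 0 0.57; 0 0 0 0 0 0 0.57; 0 0 0 0 0 0 0.57; 0 0 0 -0.05 0 0 0.57; 0 0 0 -0.05 0 0 0.57; 0 0 0 -0.1 0 0 0.57; 0 0 0 -0.1 0 0 0.57; 0 0 0 -0.1 0 0 0.57; 0 0 0 -0.1 0 0 0.57'
python3 go.py .5338 .2098 -.0248 -.103
python3 - <<'E'
from h import *
c=capture("side");cv2.imwrite("pics/s14.png",cv2.resize(c["img"][180:400,220:420],None,fx=2.7,fy=2.7))
c=capture("wrist");cv2.imwrite("pics/w14.png",c["img"])
E
```

```text
clock: 23.6
tcp_pos: [0.5337, 0.2105, -0.0099]
tcp_rot: [-1.254, 1.569, -2.928]
wrist_force: [-0.3, -0.5, -0.2]
width: 0.0363
t23.60 tcp [ 0.5337  0.2105 -0.0099] turn [-0.     0.004  0.013] shift after turn [0.495 0.007 0.023] shift now [0.495 0.008 0.023] w 0.0363 F [-0.3 -0.5 -0.2]
```

View pics/s14.png

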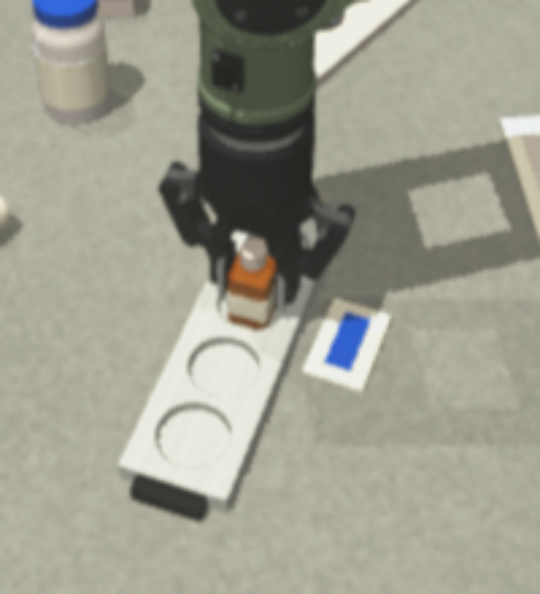

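View pics/w14.png

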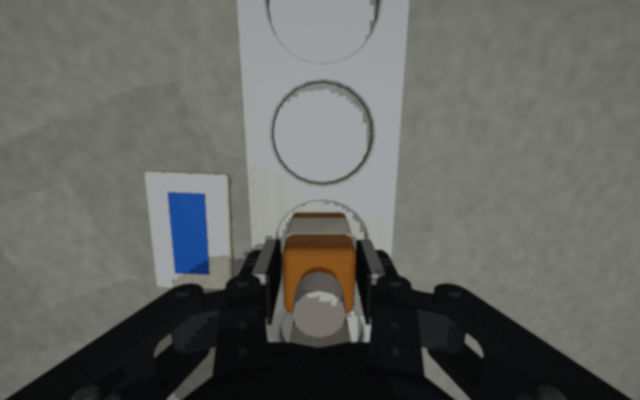

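```bash
python3 -m pendant '0 0 0 -0.3 0 0 0.4; 0 0 0 -0.5 0 0 0; 0 0 0 -0.7 0 0 0; 0 0 0 -0.8 0 0 0; 0 0 0 -0.8 0 0 0; 0 0 0 -0.7 0 0 0; 0.85 0 0 -0.5 0 0 0; 0.85 0 0 0 0 0 0; 0.85 0 0 0 0 0 0; 0.85 0 0 0 0 0 0'
python3 go.py .5322 -.202 .12 -.444
```

```text
clock: 24.53
tcp_pos: [0.5344, 0.2106, 0.12]
tcp_rot: [2.372, 1.57, 0.354]
wrist_force: [-0.7, 0.6, 0.1]
width: 0.0852
t24.53 tcp [0.5344 0.2106 0.12  ] turn [-0.032 -0.007 -0.007] shift after turn [-1.0000e-03  5.8430e+00  1.2451e+01] shift now [-6.0000e-03  5.8820e+00  1.2432e+01] w 0.0852 F [-0.7  0.6  0.1]
```

```bash
python3 -m pendant '0 0 0 0 0.4 0.9 0; 0 0 0 0 0.45 1 0; 0 0 0 0 0.45 1 0; 0 0 0 0 0.45 1 0; 0 0 0 0 0.45 1 0; 0 0 0 0 0.45 1 0; 0 0 0 0 0.45 1 0; 0 0 0 0 0.45 1 0; 0 0 0 0 0.45 1 0; 0 0 0 0 0.45 1 0'
python3 -m pendant '0 0 0 0 0.45 1 0; 0 0 0 0 0.45 0.9 0; 0 0 0 0 0.35 0.6 0; 0 0 0 0 0 0 0; 0 0 0 0.2 0 0 0; 0 0 0 0.4 0 0 0; 0 0 0 0.4 0 0 0; 0 0 0 0 0 0 0; 0 0 0 0 0 0 0; 0 0 0 0 0 0 0'
python3 go.py .5322 -.202 -.010 -.444
python3 - <<'E'
from h import *
c=capture("wrist");cv2.imwrite("pics/w15.png",c["img"])
E
```

```text
clock: 25.37
tcp_pos: [0.5273, -0.1165, 0.1196]
tcp_rot: [1.948, 1.571, -0.066]
wrist_force: [-0.1, 0.2, 0.7]
width: 0.0852
clock: 26.2
tcp_pos: [0.5297, -0.1981, 0.0894]
tcp_rot: [1.809, 1.57, -0.203]
wrist_force: [0.1, -1.1, -0.0]
width: 0.0855
t26.20 tcp [ 0.5297 -0.1981  0.0894] turn [ 0.021 -0.001 -0.005] shift after turn [3.313 0.131 0.083] shift now [3.313 0.129 0.084] w 0.0855 F [ 0.1 -1.1 -0. ]
```

View pics/w15.png

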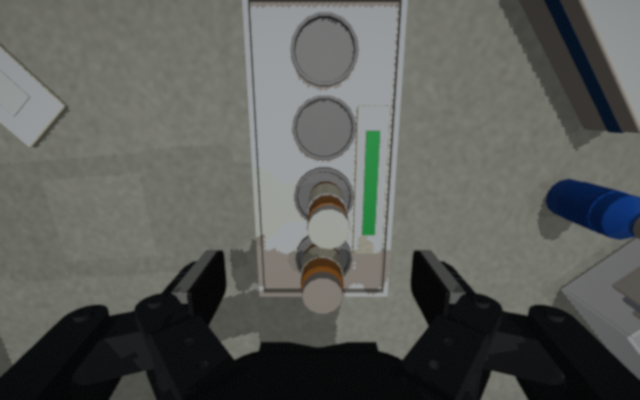

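```bash
python3 - <<'E'
from wc import *
print(ww(327.5,229,.087),ww(323,194,.012),ww(322,293,.069))
E
python3 -m pendant '0 0 0 0.2 0.13 0.08 0; 0 0 0 0.5 0 0 0; 0 0 0 0.6 0 0 0; 0 0 0 0.6 0 0 0; 0 0 0 0.5 0 0 0; 0 0 0 0.4 0 0 0; 0 0 0 0.3 0 0 0; 0 0 0 0.1 0 0 0; 0 0 0 0 0 0 0; 0 0 0 0 0 0 0'
python3 go.py .5322 -.202 -.010 -.444
python3 - <<'E'
from h import *
c=capture("wrist");cv2.imwrite("pics/w16.png",c["img"])
E
```

```text
[ 0.53475577 -0.20291816  0.087     ] [ 0.53459202 -0.19965909  0.012     ] [ 0.50752889 -0.25337193  0.069     ]
clock: 27.08
tcp_pos: [0.5325, -0.2029, -0.0066]
tcp_rot: [1.566, 1.57, -0.448]
wrist_force: [-0.8, 0.9, 0.3]
width: 0.0856
t27.08 tcp [ 0.5325 -0.2029 -0.0066] turn [ 0.01   0.    -0.012] shift after turn [ 0.113 -0.023 -0.023] shift now [ 0.113 -0.023 -0.023] w 0.0856 F [-0.8  0.9  0.3]
```

View pics/w16.png

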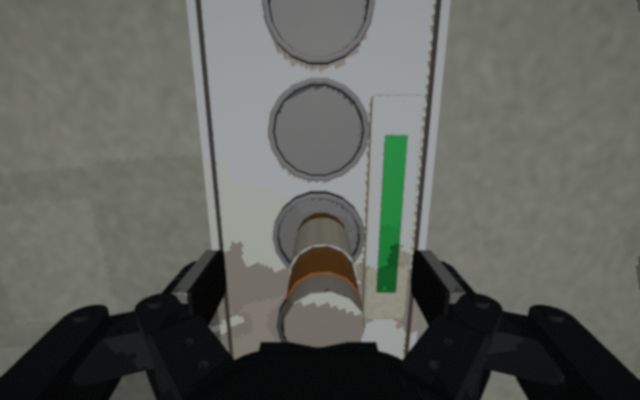

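```bash
python3 -m pendant '0 0 0 0.05 0.05 0 0; 0 0 0 0.05 0 0 0; 0 0 0 0 0 0 0.5; 0 0 0 0 0 0 0.8; 0 0 0 0 0 0 0.8; 0 0 0 0 0 0 0.8; 0 0 0 0 0 0 0.8; 0 0 0 0 0 0 0.8; 0 0 0 0 0 0 0.8; 0 0 0 0 0 0 0.8'
python3 go.py .5322 -.202 -.010 -.444
python3 -m pendant '0 0 0 -0.1 0 0 0.8; 0 0 0 -0.2 0 0 0.8; 0 0 0 -0.4 0 0 0.8; 0 0 0 -0.6 0 0 0.8; 0 0 0 -0.7 0 0 0.8; 0 0 0 -0.7 0 0 0.8; 0 0 0 -0.7 0 0 0.8; 0 0 0 -0.6 0 0 0.8; 0 0 0 -0.3 0 0 0.8; 0 0 0 0 0 0 0.8'
python3 go.py .5398 .2677 .12 -.103
python3 - <<'E'
from h import *
c=capture("side");cv2.imwrite("pics/s17.png",cv2.resize(c["img"][60:260,230:430],None,fx=3,fy=3))
E
```

```text
clock: 27.97
tcp_pos: [0.5335, -0.2034, -0.0098]
tcp_rot: [1.508, 1.57, -0.505]
wrist_force: [0.4, -0.3, 2.2]
width: 0.0266
t27.97 tcp [ 0.5335 -0.2034 -0.0098] turn [ 0.01   0.    -0.007] shift after turn [ 0.006 -0.061 -0.024] shift now [ 0.006 -0.061 -0.024] w 0.0266 F [ 0.4 -0.3  2.2]
clock: 28.8
tcp_pos: [0.5346, -0.2038, 0.1213]
tcp_rot: [1.615, 1.566, -0.399]
wrist_force: [0.1, 1.3, -1.1]
width: 0.027
t28.80 tcp [ 0.5346 -0.2038  0.1213] turn [-3.4    0.006 -0.047] shift after turn [  0.043  -1.443 -15.652] shift now [  0.015  -6.581 -14.274] w 0.027 F [ 0.1  1.3 -1.1]
```

View pics/s17.png

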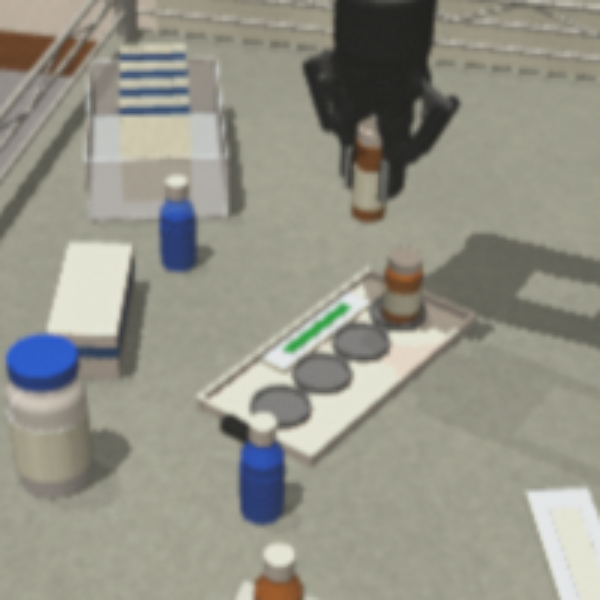

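```bash
python3 -m pendant '-0.85 0 0 0 0 0 0.8; -0.85 0 0 0 0 0 0.8; -0.85 0 0 0 0 0 0.8; -0.85 0 0 0 0 0 0.8; 0 0 0 0 -0.05 -0.5 0.8; 0 0 0 0 -0.1 -0.9 0.8; 0 0 0 0 -0.1 -1 0.8; 0 0 0 0 -0.1 -1 0.8; 0 0 0 0 -0.1 -1 0.8; 0 0 0 0 -0.1 -1 0.8'
python3 -m pendant '0 0 0 0 -0.1 -1 0.8; 0 0 0 0 -0.1 -1 0.8; 0 0 0 0 -0.1 -1 0.8; 0 0 0 0 -0.1 -1 0.8; 0 0 0 0 -0.1 -1 0.8; 0 0 0 0 -0.1 -1 0.8; 0 0 0 0 -0.1 -1 0.8; 0 0 0 0 -0.1 -1 0.8; 0 0 0 0 0 -0.8 0.8; 0 0 0 0 0 -0.5 0.8'
python3 -m pendant '0 0 0 0 0 -0.3 0.8; 0 0 0 0 0 -0.1 0.8; 0 0 0 0 0 0 0.8; 0 0 0 0 0 0 0.8; 0 0 0 0 0 0 0.8; 0 0 0 0 0 0 0.8; 0 0 0 0 0 0 0.8; 0 0 0 0 0 0 0.8; 0 0 0 0 0 0 0.8; 0 0 0 0 0 0 0.8'
python3 go.py .5398 .2677 -.0108 -.103
```

```text
clock: 29.68
tcp_pos: [0.5321, -0.0383, 0.1176]
tcp_rot: [-1.682, 1.568, 2.925]
wrist_force: [-0.3, 0.1, -0.6]
width: 0.0266
clock: 30.52
tcp_pos: [0.5369, 0.2424, 0.1175]
tcp_rot: [-1.397, 1.568, -3.07]
wrist_force: [0.3, -1.0, -0.7]
width: 0.0268
clock: 31.35
tcp_pos: [0.5396, 0.2513, 0.119]
tcp_rot: [0.865, 1.571, -0.809]
wrist_force: [-0.1, 0.1, 0.1]
width: 0.0267
t31.35 tcp [0.5396 0.2513 0.119 ] turn [-0.002  0.001 -0.001] shift after turn [ 4.325 -0.05  -0.545] shift now [ 4.325 -0.051 -0.546] w 0.0267 F [-0.1  0.1  0.1]
```

```bash
python3 -m pendant '0 0 0 0 -0.05 -0.2 0.8; 0 0 0 0.1 0 -0.2 0.8; 0 0 0 0.3 0 -0.1 0.8; 0 0 0 0.5 0 -0.04 0.8; 0 0 0 0.6 0 0 0.8; 0 0 0 0.6 0 0 0.8; 0 0 0 0.5 0 0 0.8; 0 0 0 0.4 0 0 0.8; 0 0 0 0.3 0 0 0.8; 0 0 0 0.1 0 0 0.8'
python3 go.py .5398 .2677 -.0108 -.103
python3 - <<'E'
from h import *
c=capture("wrist");cv2.imwrite("pics/w18.png",c["img"])
E
```

```text
clock: 32.18
tcp_pos: [0.5385, 0.2675, 0.0147]
tcp_rot: [-1.009, 1.567, -2.682]
wrist_force: [-0.6, -0.1, -1.8]
width: 0.0267
t32.18 tcp [0.5385 0.2675 0.0147] turn [0.004 0.019 0.03 ] shift after turn [ 0.848  0.041 -0.01 ] shift now [ 0.848  0.044 -0.011] w 0.0267 F [-0.6 -0.1 -1.8]
```

View pics/w18.png

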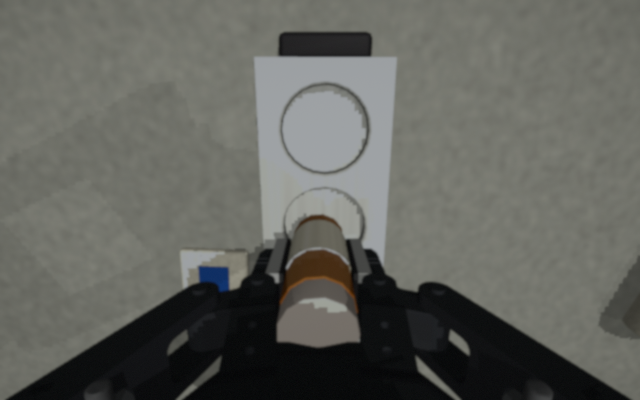

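```bash
python3 -m pendant '0 0 0 0.2 0 0 0.8; 0 0 0 0.2 0 0 0.8; 0 0 0 0.15 0 0 0.8; 0 0 0 0.1 0 0 0.8; 0 0 0 0.06 0 0 0.8; 0 0 0 0.04 0 0 0.8; 0 0 0 0.03 0 0 0.8; 0 0 0 0 0 0 0.8; 0 0 0 0 0 0 0.8; 0 0 0 0 0 0 0.8'
python3 go.py .5398 .2677 -.0108 -.103
```

```text
clock: 33.07
tcp_pos: [0.5399, 0.2678, -0.0063]
tcp_rot: [1.872, 1.57, 0.198]
wrist_force: [0.2, 0.0, -0.7]
width: 0.0268
t33.07 tcp [ 0.5399  0.2678 -0.0063] turn [ 0.    -0.001 -0.004] shift after turn [ 0.149 -0.004  0.003] shift now [ 0.149 -0.004  0.003] w 0.0268 F [ 0.2  0.  -0.7]
```

```bash
python3 -m pendant '0 0 0 0.05 0 0 0.8; 0 0 0 0.05 0 0 0.8; 0 0 0 0.04 0 0 0.8; 0 0 0 0.01 0 0 0.8; 0 0 0 0 0 0 0.8; 0 0 0 0 0 0 0.4; 0 0 0 0 0 0 0.3; 0 0 0 0 0 0 0.2; 0 0 0 0 0 0 0; 0 0 0 0 0 0 0'
python3 go.py .5398 .2677 -.0108 -.103
python3 - <<'E'
from h import *
c=capture("side");cv2.imwrite("pics/s19.png",cv2.resize(c["img"][180:400,220:420],None,fx=2.7,fy=2.7))
E
```

```text
clock: 33.9
tcp_pos: [0.5397, 0.2677, -0.0111]
tcp_rot: [-0.054, 1.571, -1.728]
wrist_force: [-0.2, 0.3, -0.5]
width: 0.084
t33.90 tcp [ 0.5397  0.2677 -0.0111] turn [0.001 0.001 0.   ] shift after turn [-0.01   0.002 -0.   ] shift now [-0.01   0.002 -0.   ] w 0.084 F [-0.2  0.3 -0.5]
```

View pics/s19.png

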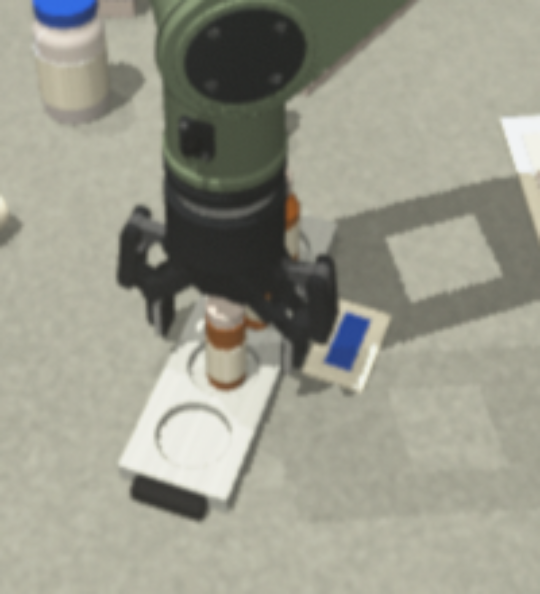

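Now the squat bottle, at about (0.506, -0.254).

```bash
python3 -m pendant '0 0 0 -0.3 0 0 0; 0 0 0 -0.5 0 0 0; 0 0 0 -0.7 0 0 0; 0 0 0 -0.8 0 0 0; 0 0 0 -0.8 0 0 0; 0 0 0 -0.7 0 0 0; 0.85 0 0 -0.5 0 0 0; 0.85 0 0 0 0 0 0; 0.85 0 0 0 0 0 0; 0.85 0 0 0 0 0 0'
python3 go.py .506 -.254 .12 -.444
```

```text
clock: 34.78
tcp_pos: [0.54, 0.2678, 0.1193]
tcp_rot: [2.411, 1.569, 0.393]
wrist_force: [-0.8, -0.4, -1.0]
width: 0.0852
t34.78 tcp [0.54   0.2678 0.1193] turn [-0.032 -0.013 -0.011] shift after turn [-0.022  6.449 16.194] shift now [-0.035  6.501 16.173] w 0.0852 F [-0.8 -0.4 -1. ]
```

```bash
python3 -m pendant '0 0 0 0 0.4 1 0; 0 0 0 0 0.4 1 0; 0 0 0 0 0.4 1 0; 0 0 0 0 0.4 1 0; 0 0 0 0 0.4 1 0; 0 0 0 0 0.4 1 0; 0 0 0 0 0.4 1 0; 0 0 0 0 0.4 1 0; 0 0 0 0 0.4 1 0; 0 0 0 0 0.4 1 0'
python3 -m pendant '0 0 0 0 0.4 1 0; 0 0 0 0 0.4 1 0; 0 0 0 0 0.4 1 0; 0 0 0 0 0.4 1 0; 0 0 0 0 0.4 1 0; 0 0 0 0 0.4 1 0; 0 0 0 0 0.1 0.3 0; 0 0 0 0.2 0 0 0; 0 0 0 0.4 0 0 0; 0 0 0 0.4 0 0 0'
python3 -m pendant '0 0 0 0.2 0 0 0; 0 0 0 0 0 0 0; 0 0 0 0 0 0 0; 0 0 0 0 0 0 0; 0 0 0 0 0 0 0; 0 0 0 0 0 0 0; 0 0 0 0 0 0 0; 0 0 0 0 0 0 0; 0 0 0 0 0 0 0; 0 0 0 0 0 0 0'
python3 go.py .506 -.254 -.016 -.444
python3 - <<'E'
from h import *
c=capture("wrist");cv2.imwrite("pics/w20.png",c["img"])
E
```

```text
clock: 35.62
tcp_pos: [0.5194, -0.0563, 0.1189]
tcp_rot: [1.812, 1.57, -0.201]
wrist_force: [0.7, 0.4, 0.3]
width: 0.0851
clock: 36.45
tcp_pos: [0.5064, -0.2567, 0.088]
tcp_rot: [2.405, 1.57, 0.391]
wrist_force: [-0.7, 0.3, 0.2]
width: 0.0851
clock: 37.28
tcp_pos: [0.5063, -0.2577, 0.0821]
tcp_rot: [1.199, 1.571, -0.815]
wrist_force: [-0.2, -0.6, 1.3]
width: 0.0854
t37.28 tcp [ 0.5063 -0.2577  0.0821] turn [ 0.009  0.001 -0.002] shift after turn [ 3.269 -0.064 -0.108] shift now [ 3.269 -0.064 -0.108] w 0.0854 F [-0.2 -0.6  1.3]
```

View pics/w20.png

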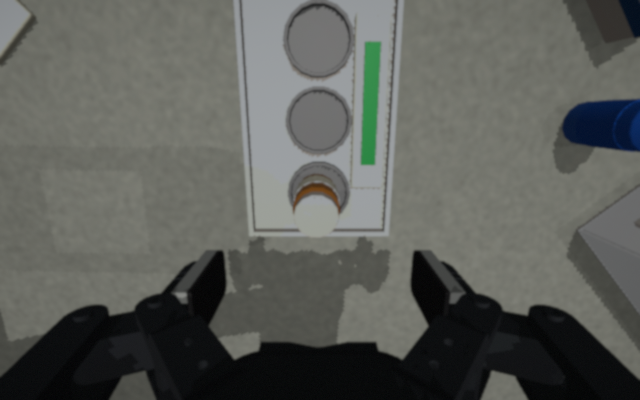

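```bash
python3 - <<'E'
from wc import *
print(ww(317,214,.069),ww(319,189,.012))
E
python3 -m pendant '0 0 0 0.2 -0.03 -0.1 0; 0 0 0 0.5 0 0 0; 0 0 0 0.6 0 0 0; 0 0 0 0.6 0 0 0; 0 0 0 0.5 0 0 0; 0 0 0 0.4 0 0 0; 0 0 0 0.3 0 0 0; 0 0 0 0.1 0 0 0; 0 0 0 0 0 0 0; 0 0 0 0 0 0 0'
python3 go.py .506 -.254 -.018 -.444
python3 - <<'E'
from h import *
c=capture("wrist");cv2.imwrite("pics/w21.png",c["img"])
E
```

```text
[ 0.50791934 -0.25367215  0.069     ] [ 0.51046456 -0.25188028  0.012     ]
clock: 38.17
tcp_pos: [0.5071, -0.2547, -0.0137]
tcp_rot: [1.468, 1.57, -0.546]
wrist_force: [-0.4, -0.0, -0.5]
width: 0.0854
t38.17 tcp [ 0.5071 -0.2547 -0.0137] turn [ 0.009  0.001 -0.007] shift after turn [ 0.144 -0.045 -0.005] shift now [ 0.144 -0.045 -0.005] w 0.0854 F [-0.4 -0.  -0.5]
```

View pics/w21.png

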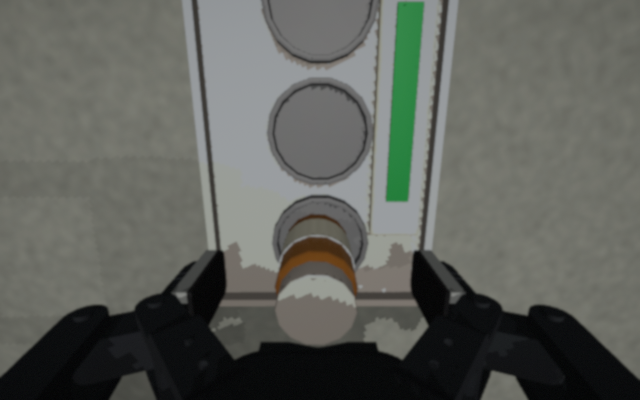

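```bash
python3 -m pendant '0 0 0 0.06 0 0 0; 0 0 0 0.06 0 0 0; 0 0 0 0 0 0 0.5; 0 0 0 0 0 0 0.8; 0 0 0 0 0 0 0.8; 0 0 0 0 0 0 0.8; 0 0 0 0 0 0 0.8; 0 0 0 0 0 0 0.8; 0 0 0 0 0 0 0.8; 0 0 0 0 0 0 0.8'
python3 go.py .506 -.254 -.018 -.444
python3 -m pendant '0 0 0 -0.1 0 0 0.8; 0 0 0 -0.2 0 0 0.8; 0 0 0 -0.4 0 0 0.8; 0 0 0 -0.6 0 0 0.8; 0 0 0 -0.7 0 0 0.8; 0 0 0 -0.7 0 0 0.8; 0 0 0 -0.7 0 0 0.8; 0 0 0 -0.6 0 0 0.8; 0 0 0 -0.3 0 0 0.8; 0 0 0 0 0 0 0.8'
python3 go.py .5457 .3251 .11 -.103
python3 - <<'E'
from h import *
c=capture("side");cv2.imwrite("pics/s22.png",cv2.resize(c["img"][60:260,230:430],None,fx=3,fy=3))
E
```

```text
clock: 39.05
tcp_pos: [0.5071, -0.2547, -0.0172]
tcp_rot: [1.448, 1.57, -0.565]
wrist_force: [-0.8, -0.0, 4.6]
width: 0.0323
t39.05 tcp [ 0.5071 -0.2547 -0.0172] turn [ 0.01   0.001 -0.008] shift after turn [ 0.026 -0.043 -0.006] shift now [ 0.026 -0.043 -0.006] w 0.0323 F [-0.8 -0.   4.6]
clock: 39.88
tcp_pos: [0.508, -0.2552, 0.1137]
tcp_rot: [1.521, 1.566, -0.493]
wrist_force: [-0.6, 0.6, -0.5]
width: 0.0327
t39.88 tcp [ 0.508  -0.2552  0.1137] turn [-3.4    0.01  -0.044] shift after turn [  0.122  -0.738 -19.369] shift now [  0.086  -7.156 -18.014] w 0.0327 F [-0.6  0.6 -0.5]
```

View pics/s22.png

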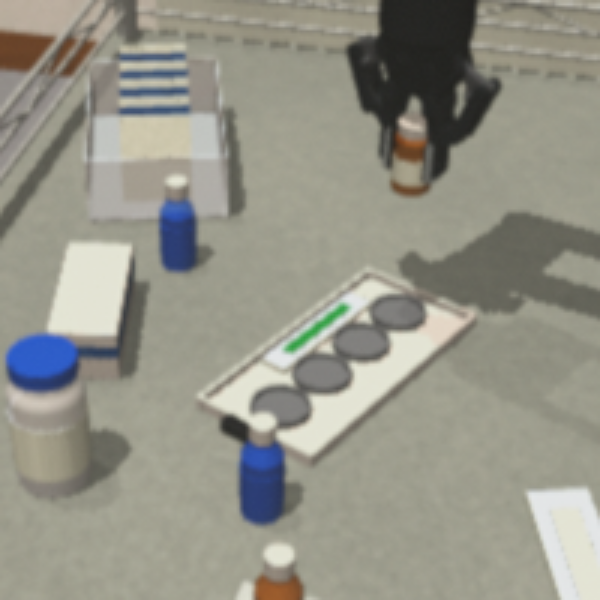

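```bash
python3 -m pendant '-0.85 0 0 0 0 0 0.8; -0.85 0 0 0 0 0 0.8; -0.85 0 0 0 0 0 0.8; -0.85 0 0 0 0 0 0.8; 0 0 0 0 -0.05 -0.5 0.8; 0 0 0 0 -0.05 -0.9 0.8; 0 0 0 0 -0.05 -1 0.8; 0 0 0 0 -0.05 -1 0.8; 0 0 0 0 -0.05 -1 0.8; 0 0 0 0 -0.05 -1 0.8'
python3 -m pendant '0 0 0 0 -0.05 -1 0.8; 0 0 0 0 -0.05 -1 0.8; 0 0 0 0 -0.05 -1 0.8; 0 0 0 0 -0.05 -1 0.8; 0 0 0 0 -0.05 -1 0.8; 0 0 0 0 -0.05 -1 0.8; 0 0 0 0 -0.05 -1 0.8; 0 0 0 0 0 -1 0.8; 0 0 0 0 0 -1 0.8; 0 0 0 0 0 -1 0.8'
python3 -m pendant '0 0 0 0 0 -1 0.8; 0 0 0 0 0 -1 0.8; 0 0 0 0 0 -0.8 0.8; 0 0 0 0 0 -0.5 0.8; 0 0 0 0 0 -0.2 0.8; 0 0 0 0 0 0 0.8; 0 0 0 0 0 0 0.8; 0 0 0 0 0 0 0.8; 0 0 0 0 0 0 0.8; 0 0 0 0 0 0 0.8'
python3 go.py .5457 .3251 -.0182 -.103
```

```text
clock: 40.77
tcp_pos: [0.5131, -0.0902, 0.11]
tcp_rot: [-1.778, 1.568, 2.829]
wrist_force: [-0.2, -0.3, -0.8]
width: 0.0323
clock: 41.6
tcp_pos: [0.5332, 0.2088, 0.11]
tcp_rot: [-1.186, 1.568, -2.861]
wrist_force: [0.3, -0.3, -0.3]
width: 0.0323
clock: 42.43
tcp_pos: [0.5458, 0.3103, 0.1116]
tcp_rot: [0.184, 1.571, -1.491]
wrist_force: [-0.5, 0.5, -0.7]
width: 0.0325
t42.43 tcp [0.5458 0.3103 0.1116] turn [-0.015  0.003 -0.001] shift after turn [ 4.326 -0.054 -0.491] shift now [ 4.326 -0.055 -0.492] w 0.0325 F [-0.5  0.5 -0.7]
```

```bash
python3 -m pendant '0 0 0 0 -0.05 -0.2 0.8; 0 0 0 0.1 0 -0.2 0.8; 0 0 0 0.3 0 -0.1 0.8; 0 0 0 0.5 0 0 0.8; 0 0 0 0.6 0 0 0.8; 0 0 0 0.6 0 0 0.8; 0 0 0 0.5 0 0 0.8; 0 0 0 0.4 0 0 0.8; 0 0 0 0.3 0 0 0.8; 0 0 0 0.1 0 0 0.8'
python3 -m pendant '0 0 0 0.1 0 0 0.8; 0 0 0 0.1 0 0 0.8; 0 0 0 0.1 0 0 0.8; 0 0 0 0.1 0 0 0.8; 0 0 0 0.1 0 0 0.8; 0 0 0 0.1 0 0 0.8; 0 0 0 0.1 0 0 0.8; 0 0 0 0 0 0 0.8; 0 0 0 0 0 0 0.8; 0 0 0 0 0 0 0.8'
python3 go.py .5457 .3251 -.0182 -.103
python3 - <<'E'
from h import *
c=capture("wrist");cv2.imwrite("pics/w23.png",c["img"])
E
```

```text
clock: 43.27
tcp_pos: [0.5448, 0.3262, 0.0074]
tcp_rot: [-0.917, 1.568, -2.591]
wrist_force: [-0.9, 0.1, -0.9]
width: 0.0323
clock: 44.1
tcp_pos: [0.5459, 0.3266, -0.0115]
tcp_rot: [1.903, 1.571, 0.23]
wrist_force: [-1.2, 0.1, -0.3]
width: 0.0323
t44.10 tcp [ 0.5459  0.3266 -0.0115] turn [ 0.    -0.001 -0.003] shift after turn [ 0.222 -0.001  0.049] shift now [ 0.222 -0.001  0.05 ] w 0.0323 F [-1.2  0.1 -0.3]
```

View pics/w23.png

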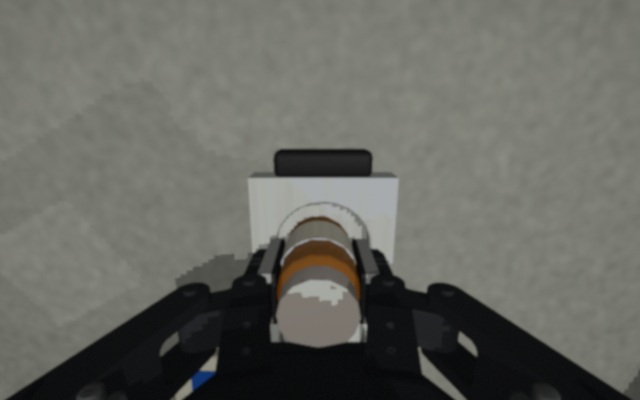

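```bash
python3 -m pendant '0 0 0 0.08 0 0 0.8; 0 0 0 0.08 0 0.03 0.8; 0 0 0 0.05 0 0 0.8; 0 0 0 0.01 0 0 0.8; 0 0 0 0 0 0 0.8; 0 0 0 0 0 0 0.52; 0 0 0 0 0 0 0.5; 0 0 0 0 0 0 0.5; 0 0 0 0 0 0 0.5; 0 0 0 0 0 0 0.5'
python3 go.py .5457 .3251 -.0182 -.103
python3 -m pendant '0 0 0 0 0 0 0.5; 0 0 0 -0.1 0 0 0.5; 0 0 0 -0.1 0 0 0.5; 0 0 0 -0.2 0 0 0.4; 0 0 0 -0.3 0 0 0; 0 0 0 -0.5 0 0 0; 0 0 0 -0.6 0 0 0; 0 0 0 -0.7 0 0 0; 0 0 0 -0.7 0 0 0; 0 0 0 -0.7 0 0 0'
python3 go.py .5457 .3251 -.0182 -.103
```

```text
clock: 44.98
tcp_pos: [0.5457, 0.3256, -0.0182]
tcp_rot: [1.532, 1.571, -0.142]
wrist_force: [0.0, -0.3, 0.4]
width: 0.0429
t44.98 tcp [ 0.5457  0.3256 -0.0182] turn [-0.     0.    -0.001] shift after turn [-0.001  0.001  0.018] shift now [-0.001  0.001  0.018] w 0.0429 F [ 0.  -0.3  0.4]
clock: 45.82
tcp_pos: [0.5457, 0.3257, 0.1008]
tcp_rot: [2.12, 1.57, 0.446]
wrist_force: [-0.2, 0.4, 0.3]
width: 0.0855
t45.82 tcp [0.5457 0.3257 0.1008] turn [ 0.    -0.005 -0.009] shift after turn [3.967e+00 1.000e-03 1.900e-02] shift now [ 3.967e+00 -2.000e-03  2.100e-02] w 0.0855 F [-0.2  0.4  0.3]
```

Move off toward the tray (tool +z), so that the cameras see the rack.

```bash
python3 -m pendant '0 0 0 -0.8 0 0 0; 0 0 0 -0.8 0 0 0; 0 0 0 0 0 1 0; 0 0 0 0 0 1 0; 0 0 0 0 0 1 0; 0 0 0 0 0 1 0; 0 0 0 0 0 1 0; 0 0 0 0 0 1 0; 0 0 0 0 0 1 0; 0 0 0 0 0 1 0'
python3 -m pendant '0 0 0 0 0 1 0; 0 0 0 0 0 1 0; 0 0 0 0 0 1 0; 0 0 0 0 0 1 0; 0 0 0 0 0 1 0; 0 0 0 0 0 1 0; 0 0 0 0 0 1 0; 0 0 0 0 0 1 0; 0 0 0 0 0 0 0; 0 0 0 0 0 0 0'
python3 - <<'E'
from h import *
c=capture("top");cv2.imwrite("pics/t24.png",cv2.resize(c["img"][190:280,120:285],None,fx=4.8,fy=4.8,interpolation=2))
c=capture("side");cv2.imwrite("pics/s24.png",cv2.resize(c["img"][200:400,230:400],None,fx=3,fy=3))
E
```

```text
clock: 46.65
tcp_pos: [0.5208, 0.0856, 0.1479]
tcp_rot: [1.719, 1.569, 0.045]
wrist_force: [0.9, -0.7, -0.3]
width: 0.0852
clock: 47.48
tcp_pos: [0.4962, -0.1531, 0.1476]
tcp_rot: [1.49, 1.57, -0.187]
wrist_force: [-0.1, 0.5, 0.5]
width: 0.0852
```

View pics/t24.png

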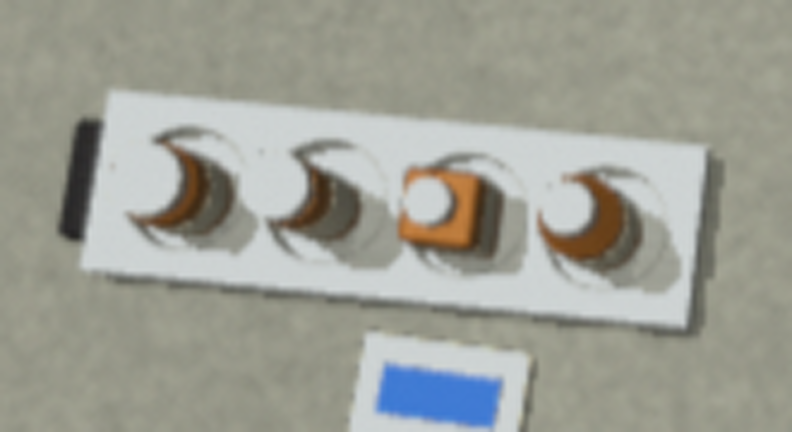

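View pics/s24.png

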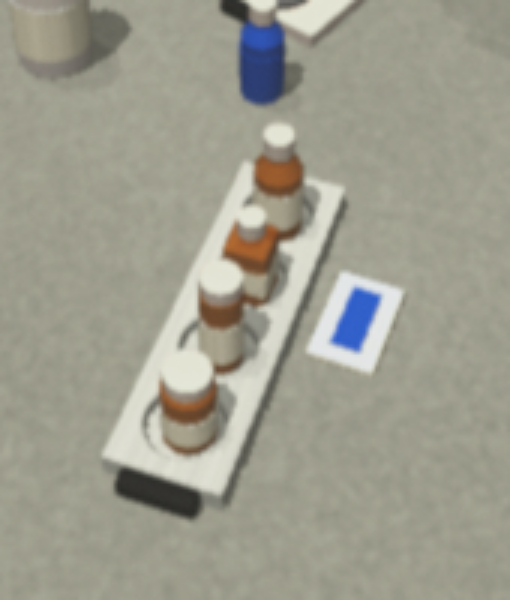

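Run:
```python
from h import *
a=-.10295;r=np.array([[np.cos(a),-np.sin(a)],[np.sin(a),np.cos(a)]]);t=np.array([.5368,.2386])
for n,(u,v),z in(("tall",(566,206),.096),("square",(430,202),.078),("slim",(277,186),.086),("squat",(147,182),.068)):
    print(n,r.T@(w(120+u/4.8,190+v/4.8,z)[:2]-t))
c=capture("side");K2=c["intrinsics"];P2=c["pose"]
for n,(u,v),z in(("tall",(279,132),.096),("square",(252,216),.078),("slim",(222,274),.086),("squat",(189,367),.068)):
    print(n,r.T@(w(230+u/3,200+v/3,z,K2,P2)[:2]-t))
s=robot.read_state();print(s['clock'],s['width'])
```

```text
tall [-0.00046765 -0.08359964]
square [-0.00209845 -0.02806676]
slim [-0.00224794  0.02897564]
squat [-0.00375432  0.08502077]
tall [ 0.00117904 -0.0829126 ]
square [-0.00095658 -0.02432758]
slim [-0.00138137  0.03096071]
squat [-0.00174235  0.08677238]
47.6333 0.0854390343874475
```

All four bottles are within about 5 mm of their well centres and upright. The arm is clear of everything, so I'm handing in.

```bash
python3 -c "
from cell import robot
print(robot.hand_in())"
```

```text
the job is handed in; nothing more can be done
None
```

All four bottles stand upright in the rack in reverse order, and I handed the job in at about 47.6 s of the 112 s. The hand-in gives no verdict, so what follows is from my own checks.

From the tray's grip the order was tall, square, slim, squat. In the rack they are at tall −87 mm, square −29 mm, slim +29 mm and squat +87 mm, the squat one nearest the rack's grip.

**Last checks:**
- After the arm had moved clear, the top and side cameras put every bottle within about 5 mm of its well centre, against the 12.5 mm allowed.
- The two cameras disagreed by up to about 4 mm, which is within calibration and pixel-reading error.
- I did not measure the standing height separately. I lowered each bottle to the well floor height worked out from its pick height.

**Things that disagreed or went wrong:**
- **Fingertips:** in the pictures they sat roughly 40–50 mm behind the reported tool point, not where the description put them. I measured this from the wrist and side views and commanded tool heights slightly below zero to allow for it.
- **Square bottle release:** the fingers stopped opening at 39 mm, with about 5 N sideways at the wrist. They probably touched the well wall. I closed them slightly, lifted straight up and then opened; the bottle stayed upright in its well.

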